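Hang the suspended plug gauge on its spring balancer

ROBOT

A 6-joint arm with a two-finger parallel gripper is mounted at the origin on a cart in front of the work surface, level with it; the furniture and walls round the work are solid. World frame = base frame: x ahead of the robot, y to its left, z up, the work surface at z = 0. Lengths are in m, angles in degrees, forces in N, time in s.
With the tool pointing down it reaches from about 0.4 to 0.825 m from the base axis. Payload 7 kg.
Tool frame: the origin (TCP) lies between the finger pads; the fingertips stand 19 mm ahead of it and the grasp point (between the pads) is the TCP; y points along the fingers, x is the direction in which the jaws open and shut, and the axes are right-handed (so a half turn about y gives the same grasp; the last joint's range is limited). The gripper opens to 88 mm and grips with 3 to 60 N. Pads are 19 mm wide; open, the fingers measure 130 mm over their backs; the gripper's body (78 mm by 193 mm) begins 47 mm behind the grasp point.
Start: joints at [83.428, 20.546, 0.682, 0, -70.136, -16.507], TCP at [0.265, 0.621, 0.246] pointing down, gripper open.
Joint ranges: [-176.03, 176.03], [-82.01, 121.73], [-58.28, 71.71], [-173.87, 95.51], [-174.79, -0.11], [-173.66, 173.66]. Speed limits (degrees/s): [136.94, 136.94, 172.46, 180, 180, 180].

INTERFACE

Orientations are given as [roll, pitch, yaw] about the fixed x, y, z axes, in that order (R = Rz(yaw) Ry(pitch) Rx(roll)).
In Python, from plant import r gives the robot as it stands. The module is installed in compiled form; this text tells all that it offers.
- The arm moves only by the tool jog_arm, never from a script. Its argument "steps" is a list of rows, each a list of 5 numbers: the closure, from 0 (fully open) to 1 (shut), then the shift along the tool's x, y, z in m, then the turn about the tool's y in degrees. In form: [[jaw, x, y, z, turn], ...]. A call has 1 to 12 rows; each row shifts and turns the commanded pose from where the row before left it, along the tool's axes as they then stand; what a row does not reach is not made up. A row lasts 1/12 s, in which the tool goes at most 41.7 mm and 7.16 degrees, less where a joint would pass 70% of its speed; a pose out of reach is approached as far as the arm can. A call with a gripper value outside its range is refused whole. The fingers move at their own pace and stop on an object; "squeeze" is the grip in N (left out, the last holds). Time passes only in rows, so rows that do not move let the fingers close. It gives the time, the measured TCP pose, the force and the opening at its end, in the units of the state.
- r.get_state(): the state, without advancing time (a new reading comes with each control period).
- r.capture(name): name is "side" or "top"; returns a dict with "image" (400x640x3 uint8, red, green, blue), "vfov" (degrees; the focal length in pixels is half the picture's height over the tangent of half this angle, whatever the lens; pixels are square), "cx", "cy" (the principal point, pixels), "R" (3x3) and "t" (3): a world point X has camera coordinates R X + t. Camera axes: x right, y down, z forward; pixel columns grow to the right and rows downward; lengths in m; the calibration is good to about 2 mm. A picture is of the moment at which its call begins. There is no depth.
- r.close_job(): hands the job in, once; it reports no verdict.
The state is a dict: "time_s": time; "joints": joint angles; "qd": joint speeds; "joint_torque": joint torques, N m; "tcp_pos": TCP position; "eef_rot": TCP orientation; "contact_force": force on the tool from outside, world axes, zero at the start; "moment": the same for the moment, N m; "gripper_width": finger opening in m.
Only numpy, scipy, OpenCV 4.12 (cv2) and the standard library are available. Lean on these libraries where they do the work, as an engineer would, in place of code of your own. Each camera call takes 0.05 s, during which the arm holds its last target.

TASK

Draw the plug gauge with the suspension stud out of its leaning rack and hang it upright in the fork of the spring-balanced arm, stud neck in the slot and collar seated flat behind the keeper lips. Ease it down slowly, a few centimetres a second, with the sinking arm and let go only once the arm has settled and carries the whole weight, so that it neither drops nor springs back. Leave the plain gauge, the rings on the mat and the tin where they are.

Things in the scene. Friction and masses are not known exactly. Their poses are not given: they have to be found in the camera images.
- stud_collar (a point): Seat point of the gauge to hang: centre of the underside of the steel collar (34 mm in diameter, 5 mm thick) on its stud. z axis along the gauge towards the grip knob. Below it a bare neck 12 mm in diameter, from 0 to -24 mm, then a locknut 22 mm in diameter down to -30 mm, then the gauge. The gauge is round about this axis.
- stud_knob (a point): Top end of the grip knob, on the axis, 33 mm above the collar's underside. The knob is plain aluminium, 22 mm in diameter and 28 mm long (it stands on the collar). Grip it here, along the axis.
- gauge_foot (a point): Foot of the gauge, on the axis, 138 mm below the collar's underside. From the foot up: go cylinder 38 mm in diameter, 24 mm long; knurled handle 20 mm in diameter; not-go disc 38 mm in diameter, 12 mm thick, its top at 108 mm. At the start the go cylinder stands 32 mm deep in a bore of the rack, the gauge leaning some 20 to 25 degrees towards the rack's front.
- plug_gauge: The same gauge as a body, stud included; its total mass lies between 0.37 and 0.77 kg and differs each time. Origin on the skin of the handle, 19 mm beside the axis and 84 mm below the collar's underside; y axis along the gauge towards the stud.
- fork_seat (a point): Fork on the balancer arm: centre of the collar's place on its flat top face. z up (the head stays level), x away from the mouth, towards the mast: the neck enters along +x. Plate 8 mm thick, 43 mm wide; slot 15 mm wide, closed 7.5 mm beyond this point. Seated, the collar's underside lies here with some 1.5 mm of play. About 0.28 m high unloaded. The arm turns stiffly about its mast.
- fork_mouth (a point): Mouth of the fork, 37 mm before the seat, level with the top face; the slot widens here. A keeper lip 4 mm high stands on each prong 19 to 26.5 mm before the seat: the collar passes above the lips with the neck in the slot, then goes down behind them. Sinking, the fork runs on an arc (links 300 mm long, 10 degrees uphill at the top): first up to 4.6 mm out from the mast, then back. Nothing stands higher than the lips within 0.1 m of the seat.
- balancer_sink (a joint): How far the arm has sunk, rad: 0 at its upper stop, at most 0.46; 0.1 rad is 30 mm at the fork. A spring holds it up with about 2.4 N at the fork, then yields 1 mm for 0.05 N. Lightly damped: let go out of balance it drops or springs back. With the gauge it settles between 0.08 and 0.40, by weight; it should stay slower than 0.08 m/s at the fork.
- gauge_rack: Wooden block fixed to the bench, 150 mm wide (y), its sloping top about 60 mm high in the middle, leaning 20 degrees towards its front (-x). Two bores 40 mm in diameter, 32 mm deep, square to that top, 72 mm apart side by side. Origin on the bench under the middle of the block.
- plain_gauge: A plain steel plug gauge of the same size without stud, 108 mm long, in the other bore of the rack; stays there. Origin on its skin, halfway along; y axis along the gauge, upwards.
- ring_a: Zinc-plated ring with an ear, 62 mm, 9 mm high, lying on the rubber mat; stays. Origin: centre of its underside.
- ring_b: A second such ring on the mat; stays. Origin: centre of its underside.
- tin: Flat round tin, 70 mm in diameter, 31 mm high, on the bench; stays. Origin: centre of its underside.

How it is judged (in metres and radians):
On the way, in this order (a step that is already met when the one before it is completed fails the run):
1. the suspended gauge is drawn out of the rack and carried clear (height (world z) of stud_collar above 0.25 m and horizontal distance between stud_collar and gauge_rack above 0.12 m), for 0.1 s.
2. the collar of the stud sits in the fork, still held by the fingers (horizontal distance between stud_collar and fork_seat below 0.004 m and z of stud_collar in the frame of fork_seat between -0.003 and 0.003 m and angle between stud_collar's own z axis and vertical below 0.06 rad and contact force between the fingers and plug_gauge above 0.5 N), for 0.1 s.
3. the gauge is let go with the arm sunk under its weight and the arm calm (horizontal distance between stud_collar and fork_seat below 0.004 m and z of stud_collar in the frame of fork_seat between -0.003 and 0.003 m and angle between stud_collar's own z axis and vertical below 0.06 rad and contact force between the fingers and plug_gauge below 0.1 N and value of joint balancer_sink above 0.06 rad and velocity of joint balancer_sink between -0.05 and 0.05 rad/s), for 0.2 s.
At the end, for the whole second after the job is handed in: The collar's underside lies in the fork seat (within 4 mm sideways and 3 mm in height), the gauge hangs upright within 0.06 rad, the arm has sunk more than 0.06 rad under it and is at rest (below 0.05 rad/s, gauge below 0.02 m/s) (horizontal distance between stud_collar and fork_seat below 0.004 m and z of stud_collar in the frame of fork_seat between -0.003 and 0.003 m and angle between stud_collar's own z axis and vertical below 0.06 rad and value of joint balancer_sink above 0.06 rad and velocity of joint balancer_sink between -0.05 and 0.05 rad/s and linear speed of plug_gauge below 0.02 m/s); the robot touches nothing.
It fails at once if the arm drops or springs back (faster than 0.3 rad/s, 0.09 m/s at the fork): let go before it carried the weight, or pushed beyond it (velocity of joint balancer_sink above 0.3 rad/s or velocity of joint balancer_sink below -0.3 rad/s).
It fails at once if a bystander (plain gauge, ring, tin) is moved by more than 30 mm (distance of any of plain_gauge, ring_a, ring_b, tin from where it was at the start of the episode above 0.03 m).
It also fails if it takes over 58 s, if anything falls off the work surface, if the arm or the gripper's body presses on something with over 40 N, if the wrist force passes 120 N, or if a joint passes its speed limit or range.

## Working session

There is one attempt and no reset: what is moved stays moved. The work goes in short steps, Python scripts to look and compute and a tool call to move; the robot and the scene stay as the last step left them, time stands still between calls to the robot, and variables do not carry over. Pictures are saved under pics/ and viewed, and the job is handed in when it is done.

Besides the shell and the picture viewer there is one more tool, called after ">>>" as a command line: name --pt "numbers of a row" for each row, then --argument value for the rest. jog_arm: Moves the arm, as the interface text tells. Its arguments: {"type":"object","properties":{"steps":{"type":"array","items":{"type":"array","items":{"type":"number"}}},"squeeze":{"type":"number"}},"required":["steps"]}

```bash
mkdir -p pics; ls; python3 - <<'E'
from plant import r
import cv2,pickle
print(r.get_state())
for n in ("side","top"):
    c=r.capture(n); pickle.dump(c,open(n+"0.pkl","wb"))
    cv2.imwrite(f"pics/{n}0.png",c["image"][:,:,::-1]); print(n,c["vfov"],c["cx"],c["cy"],c["R"],c["t"], -c["R"].T@c["t"])
E
```

```text
pics
{'time_s': 0.0, 'joints': array([ 8.34297193e+01,  2.05931184e+01,  6.31455502e-01, -2.13817108e-02,
       -7.01384470e+01, -1.65072395e+01]), 'qd': array([ 0.10033846,  0.145654  ,  0.02773452,  0.099022  , -0.02641571,
        0.05171964]), 'joint_torque': array([ 1.35931070e-03, -5.82722855e+01,  2.93055564e+01,  6.99740767e+00,
        6.90290850e-03, -1.36928497e-04]), 'tcp_pos': array([0.26441127, 0.620517  , 0.24458212]), 'eef_rot': array([-8.99908236e+01, -1.01695306e-01, -1.13084810e+02]), 'contact_force': array([ 0.21464155,  0.66805334, -0.10373004]), 'moment': array([-0.02740094,  0.05840841, -0.01121184]), 'gripper_width': 0.08784222610301247}
side 49.30775957210771 315.4821029947662 194.6063613554606 [[ 0.17668171  0.98416351 -0.01434454]
 [ 0.77065556 -0.14738808 -0.61997319]
 [-0.6122692   0.09848323 -0.78449186]] [ 0.04615638 -0.32516731  1.44217335] [ 1.12543533 -0.2353811   0.93044033]
top 44.498913344838755 307.6419914824729 196.60938859797702 [[-0.02236001 -0.99965117  0.01405581]
 [-0.98773482  0.01991595 -0.15486537]
 [ 0.15453141 -0.0173462  -0.98783559]] [-0.14747202  0.55463255  1.38739   ] [ 0.33013707 -0.13440066  1.45847943]
```

View pics/side0.png

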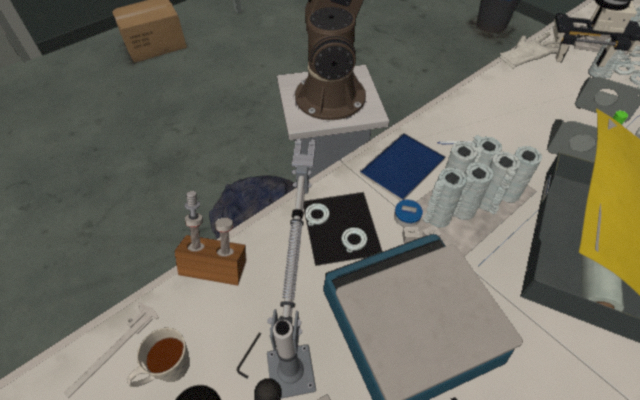

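View pics/top0.png

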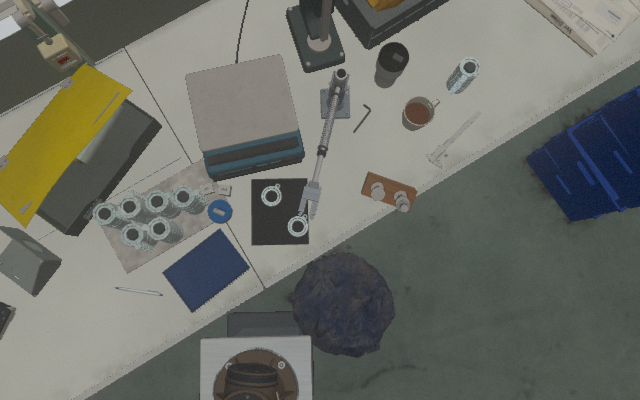

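```bash
cat > h.py <<'E'
import numpy as np,cv2,pickle
from scipy.spatial.transform import Rotation as Ro
def K(c):
    h=c["image"].shape[0]; f=h/2/np.tan(np.radians(c["vfov"])/2)
    return np.array([[f,0,c["cx"]],[0,f,c["cy"]],[0,0,1]])
def proj(c,X):
    p=K(c)@(c["R"]@np.asarray(X,float)+c["t"]); return p[:2]/p[2]
def ray(c,uv):
    d=c["R"].T@np.linalg.inv(K(c))@np.array([uv[0],uv[1],1.]); return -c["R"].T@c["t"], d/np.linalg.norm(d)
def onz(c,uv,z):
    o,d=ray(c,uv); return o+d*(z-o[2])/d[2]
def tri(c1,u1,c2,u2):
    o1,d1=ray(c1,u1);o2,d2=ray(c2,u2)
    A=np.stack([d1,-d2],1); s=np.linalg.lstsq(A,o2-o1,rcond=None)[0]
    a=o1+s[0]*d1;b=o2+s[1]*d2; return (a+b)/2,np.linalg.norm(a-b)
def load(n): return pickle.load(open(n+".pkl","rb"))
def crop(c,x0,y0,x1,y1,s,fn):
    cv2.imwrite(fn,cv2.resize(c["image"][y0:y1,x0:x1,::-1],None,fx=s,fy=s,interpolation=cv2.INTER_CUBIC))
def cap(n,tag):
    from plant import r
    c=r.capture(n); pickle.dump(c,open(n+tag+".pkl","wb")); return c
E
python3 - <<'E'
from h import *
s=load("side0");t=load("top0")
for X in ([.265,.621,.246],[0,0,0],[.4,0,0]): print(proj(s,X),proj(t,X))
crop(s,160,180,260,290,7,"pics/s_rack.png")
crop(t,350,160,430,220,9,"pics/t_rack.png")
crop(s,270,120,330,220,6,"pics/s_fork.png")
crop(t,240,60,360,250,3,"pics/t_fork.png")
crop(t,290,140,330,220,7,"pics/t_fork2.png")
E
```

```text
[581.39720466  56.0778049 ] [-13.14997068 307.8046776 ]
[329.42832165  96.35658224] [255.67688096 392.04675071]
[358.00301213 188.45361421] [254.87614198 250.42862578]
```

View pics/s_rack.png

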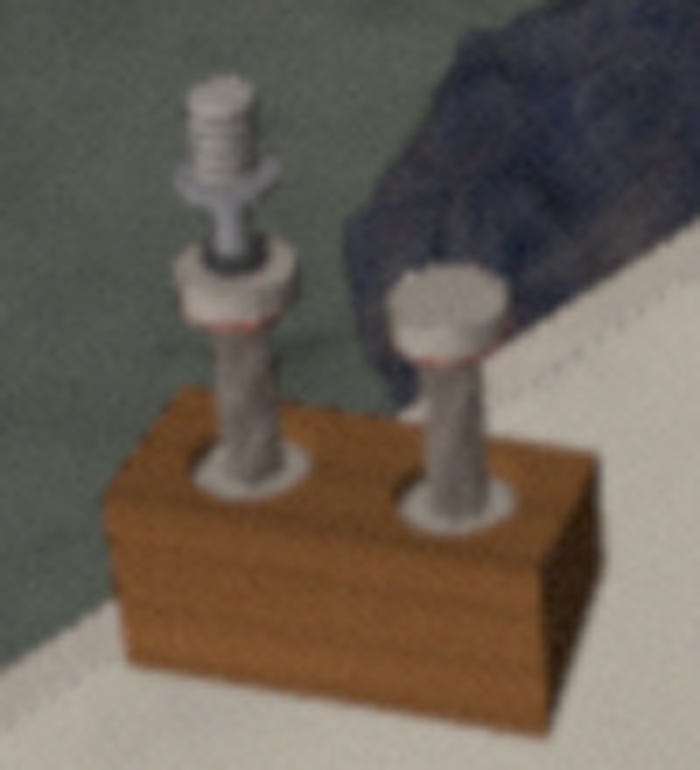

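View pics/t_rack.png

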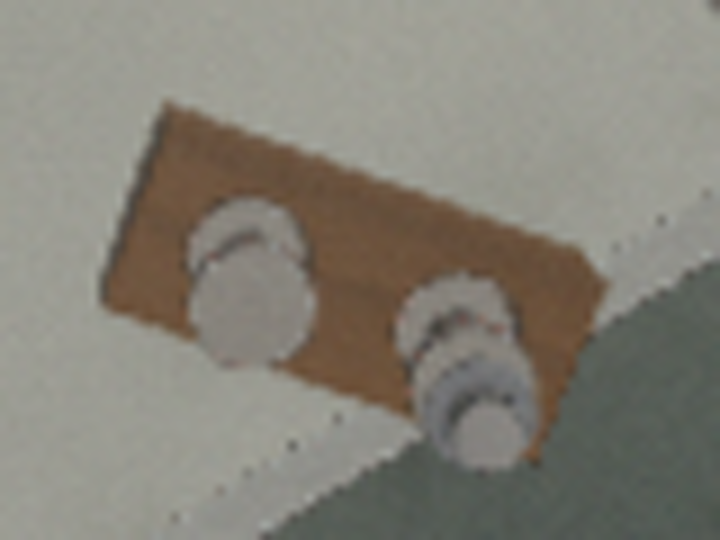

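View pics/s_fork.png

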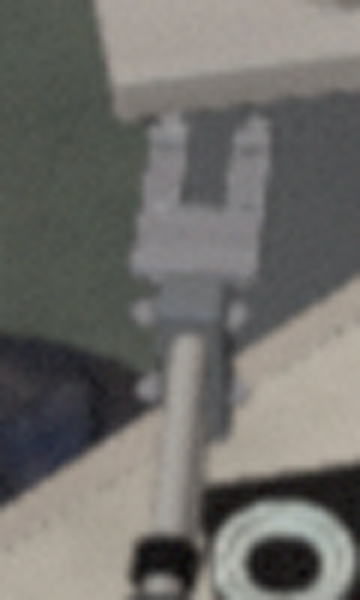

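View pics/t_fork2.png

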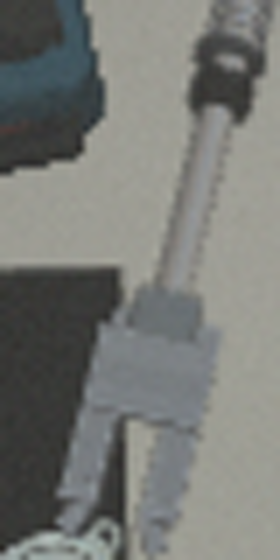

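View pics/t_fork.png

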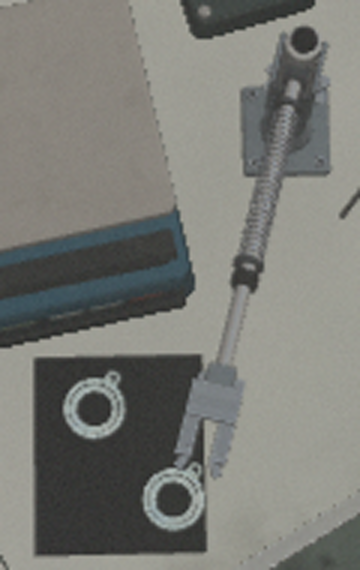

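```bash
python3 - <<'E'
from h import *
s=load("side0");t=load("top0")
crop(s,180,186,210,226,15,"pics/s_r2.png")
crop(t,388,182,420,216,17,"pics/t_r2.png")
crop(s,285,135,325,175,15,"pics/s_f2.png")
crop(t,290,180,330,224,13,"pics/t_f3.png")
E
```

```text
(no output)
```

View pics/s_r2.png

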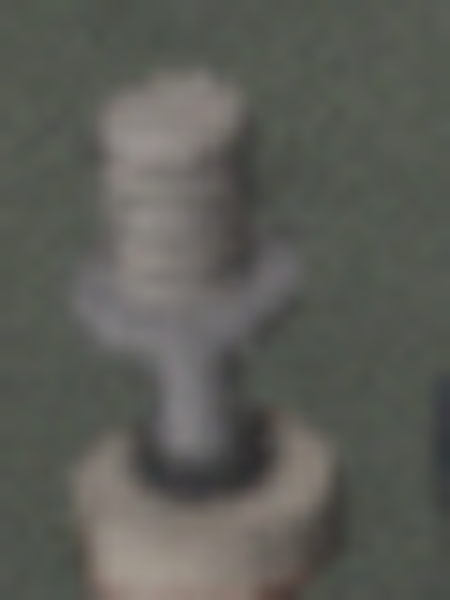

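View pics/t_r2.png

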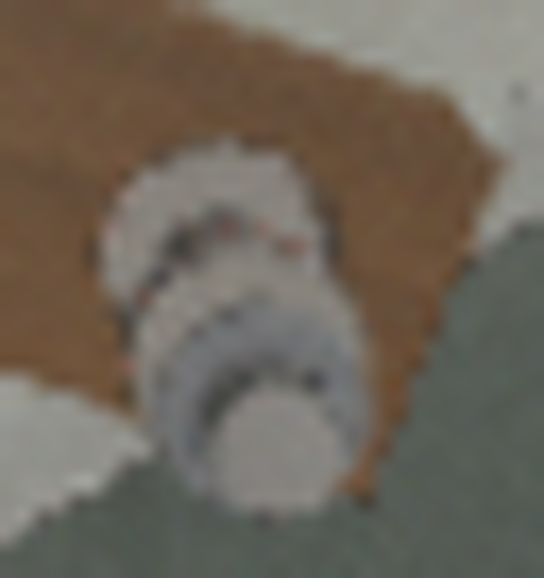

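View pics/s_f2.png

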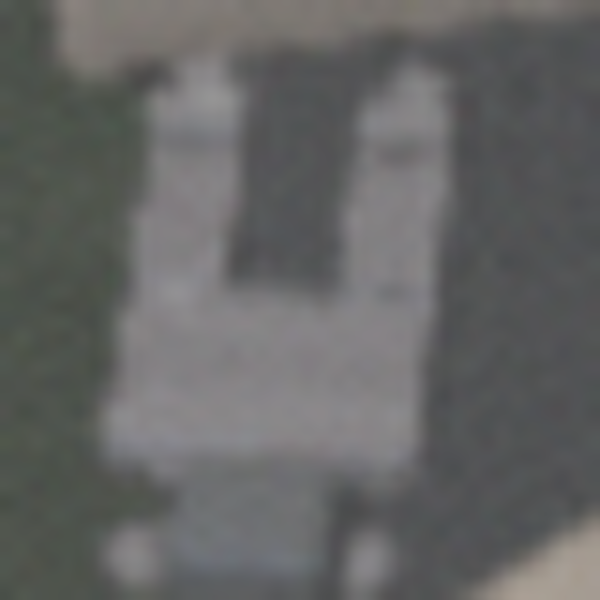

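View pics/t_f3.png

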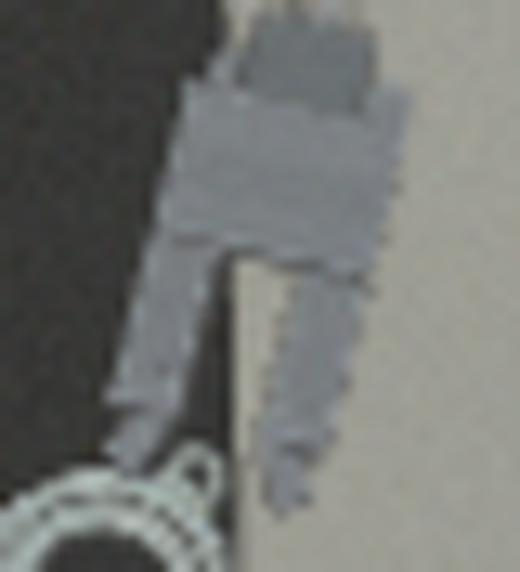

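```bash
cat > m.py <<'E'
from h import *
s=load("side0");t=load("top0")
def up(p,x0,y0,k): return ((p[0]+.5)/k-.5+x0,(p[1]+.5)/k-.5+y0)
S=lambda p:up(p,180,186,15); T=lambda p:up(p,388,182,17)
SF=lambda p:up(p,285,135,15); TF=lambda p:up(p,290,180,13)
E
python3 - <<'E'
from m import *
def show(n,a,b): 
    X,e=tri(s,a,t,b); print(n,X.round(4),round(e,4)); return X
k=show("knob",S((172,115)),T((277,445)))
c=show("collar",S((186,295)),T((262,407)))
show("nogo top",S((207,475)),T((245,345)))
d=k-c; print(np.linalg.norm(d), d/np.linalg.norm(d), np.degrees(np.arccos(d[2]/np.linalg.norm(d))))
SR=lambda p:up(p,160,180,7); TR=lambda p:up(p,350,160,9)
b1=show("bore1",SR((252,470)),TR((457,330)))
b2=show("bore2",SR((457,500)),TR((248,252)))
p=show("plaintop",SR((449,298)),TR((254,308)))
for a,b in ((k,b1),(p,b2)):
    d=a-b; print(np.linalg.norm(d),np.degrees(np.arccos(d[2]/np.linalg.norm(d))),np.degrees(np.arctan2(d[1],d[0])))
d=b1-b2;print(np.linalg.norm(d),np.degrees(np.arctan2(d[1],d[0]))) 
for a in ((548,738),(130,662)): print(onz(s,SR(a),0))
e=show("slotend",SF((285,290)),TF((258,258)))
for a,b in (((230,288),(222,250)),((340,292),(298,265))): show("end",SF(a),TF(b))
for a,b in (((205,65),(128,465)),((420,75),(288,510))): show("tip",SF(a),TF(b))
m=show("mouth",SF((312,70)),TF((208,487)))
d=e-m;print(np.linalg.norm(d),np.degrees(np.arctan2(d[1],d[0])))
for a,b in (((125,300),(170,237)),((432,300),(372,280))): show("block",SF(a),TF(b))
for a,b in (((108,460),(190,85)),((415,460),(408,95))): show("rear",SF(a),TF(b))
E
```

```text
knob [ 0.4938 -0.4082  0.1914] 0.0002
collar [ 0.5037 -0.4128  0.162 ] 0.0008
nogo top [ 0.5174 -0.4161  0.1358] 0.0005
0.031361417610128985 [-0.31590287  0.14657093  0.93740191] 20.38027938126602
bore1 [ 0.5449 -0.4289  0.058 ] 0.0007
bore2 [ 0.5713 -0.3616  0.0611] 0.0002
plaintop [ 0.5415 -0.3505  0.1329] 0.0008
0.14430602473805282 22.457830844904137 157.9780245142152
0.078530974468511 23.895186634500888 159.563925661373
0.07232440537132326 -111.40410889940537
[ 0.63098536 -0.34513718  0.        ]
[ 0.57611865 -0.48395132  0.        ]
slotend [ 0.5076 -0.1591  0.2795] 0.0003
end [ 0.5083 -0.1595  0.2812] 0.0141
end [ 0.5074 -0.1591  0.2785] 0.0154
tip [ 0.4672 -0.1487  0.2831] 0.0295
tip [ 0.463  -0.1483  0.2751] 0.0314
mouth [ 0.4648 -0.1485  0.2782] 0.0007
0.04412144799893758 -13.812844480459653
block [ 0.5099 -0.1619  0.2827] 0.0384
block [ 0.5069 -0.1598  0.2768] 0.0422
rear [ 0.5387 -0.1673  0.2828] 0.0406
rear [ 0.541  -0.1676  0.2826] 0.0414
```

>>> jog_arm --pt "0 0 -0.04 0 0" --pt "0 0 -0.04 0 0" --pt "0 0 -0.04 0 0" --pt "0 0 -0.04 0 0" --pt "0 0.024 0 0.028 0" --pt "0 0.024 0 0.028 0" --pt "0 0.024 0 0.028 0" --pt "0 0.024 0 0.028 0" --pt "0 0.024 0 0.028 0" --pt "0 0.024 0 0.028 0" --pt "0 0.024 0 0.028 0" --pt "0 0.024 0 0.028 0" --squeeze 20

```text
time_s: 1.1
tcp_pos: [0.3956, 0.3546, 0.4054]
eef_rot: [-90.0, -0.0, -113.1]
contact_force: [0.4, -0.5, -0.3]
gripper_width: 0.0878
```

```bash
python3 - <<'E'
from m import *
def show(n,a,b): 
    X,e=tri(s,a,t,b); print(n,X.round(4),round(e,4)); return X
for n,a,b in (("endL",(340,292),(222,250)),("endR",(230,288),(298,265)),("tipL",(420,75),(128,465)),("tipR",(205,65),(288,510)),("blkL",(432,300),(170,237)),("blkR",(125,300),(372,280)),("rearL",(415,460),(190,85)),("rearR",(108,460),(408,95))): show(n,SF(a),TF(b))
E
```

```text
endL [ 0.5094 -0.152   0.2795] 0.0009
endR [ 0.5061 -0.1665  0.2798] 0.0003
tipL [ 0.4692 -0.1337  0.2787] 0.0006
tipR [ 0.4603 -0.1633  0.2776] 0.0009
blkL [ 0.5123 -0.1411  0.2787] 0.0035
blkR [ 0.5033 -0.1806  0.2774] 0.0
rearL [ 0.5411 -0.1469  0.2785] 0.0005
rearR [ 0.5375 -0.1878  0.2832] 0.0004
```

>>> jog_arm --pt "0 0.033 0 0.0195 0" --pt "0 0.033 0 0.0195 0" --pt "0 0.033 0 0.0195 0" --pt "0 0.033 0 0.0195 0" --pt "0 0.033 0 0.0195 0" --pt "0 0.033 0 0.0195 0" --pt "0 0.033 0 0.0195 0" --pt "0 0.033 0 0.0195 0" --pt "0 0.033 0 0.0195 0" --pt "0 0.033 0 0.0195 0" --pt "0 0.033 0 0.0195 0" --pt "0 0.033 0 0.0195 0"

```text
time_s: 2.1
tcp_pos: [0.4549, -0.1014, 0.4056]
eef_rot: [-90.0, 0.0, -113.1]
contact_force: [1.5, 0.5, 0.1]
gripper_width: 0.0878
```

>>> jog_arm --pt "0 0.033 0 0.0195 0" --pt "0 0.033 0 0.0195 0" --pt "0 0.033 0 0.0195 0" --pt "0 0.033 0 0.0195 0" --pt "0 0.033 0 0.0195 0" --pt "0 0.033 0 0.0195 0" --pt "0 0 0 0 7" --pt "0 0 0 0 7" --pt "0 0 0 0 7" --pt "0 0 0 0 7" --pt "0 0 0 0 7" --pt "0 0 0 0 7"

```text
time_s: 3.1
tcp_pos: [0.4853, -0.3275, 0.405]
eef_rot: [-90.0, -0.0, -155.4]
contact_force: [0.5, 0.2, 0.0]
gripper_width: 0.0876
```

>>> jog_arm --pt "0 0 0 0 7" --pt "0 0 0 0 7" --pt "0 0 0 0 7" --pt "0 0 0 0 7" --pt "0 0 0 0 7" --pt "0 0 0 0 7" --pt "0 0 0 0 4.5" --pt "0 0 0 0 0"

```text
time_s: 3.77
tcp_pos: [0.4853, -0.3274, 0.4051]
eef_rot: [-90.0, -0.0, 158.2]
contact_force: [-0.1, 0.6, 0.9]
gripper_width: 0.088
```

>>> jog_arm --pt "0 -0.0138 0.01 0.024 0" --pt "0 -0.0138 0.01 0.024 0" --pt "0 -0.0139 0.01 0.0239 0" --pt "0 0 0.035 0 0" --pt "0 0 0.035 0 0" --pt "0 0 0.035 0 0" --pt "0 0 0.03 0 0" --pt "0 0 0 0 0"

```text
time_s: 4.43
tcp_pos: [0.4946, -0.4077, 0.2332]
eef_rot: [-90.1, -0.6, 158.5]
contact_force: [-1.4, 0.7, -1.5]
gripper_width: 0.0877
```

```bash
python3 - <<'E'
from h import *
from plant import r
s=cap("side","1");t=cap("top","1")
st=r.get_state();print(st["tcp_pos"],st["eef_rot"])
print(proj(s,st["tcp_pos"]),proj(t,st["tcp_pos"]))
crop(s,150,130,250,250,6,"pics/s1.png")
crop(t,350,150,450,250,6,"pics/t1.png")
E
```

```text
[ 0.49737727 -0.40980462  0.24042956] [-8.99657819e+01 -1.23570962e-01  1.58540597e+02]
[184.69401684 179.97028305] [408.45940875 203.72544758]
```

View pics/s1.png

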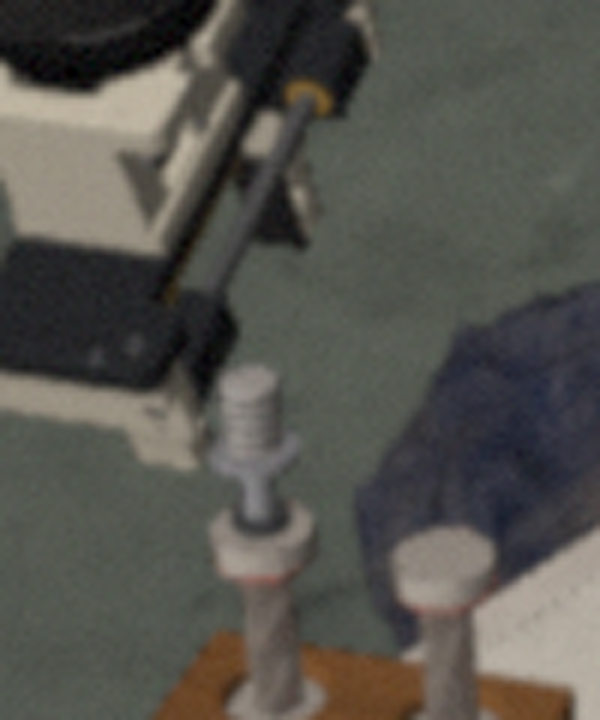

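View pics/t1.png

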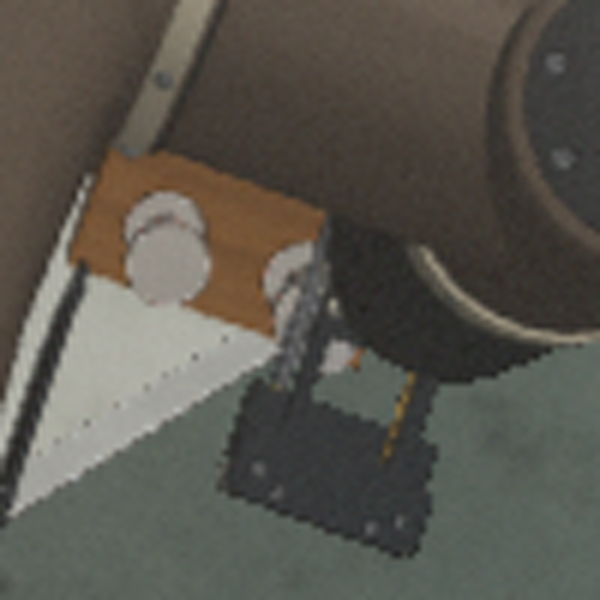

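```bash
python3 - <<'E'
from h import *
s=load("side1");t=load("top1")
p=np.array([.4974,-.4098,.2404]); ux=np.array([np.cos(np.radians(158.5)),np.sin(np.radians(158.5)),0]); uz=np.array([-ux[1],ux[0],0])
for sg in(-1,1):
  for w in (-.0095,.0095):
    X=p+sg*ux*.044+uz*w-[0,0,.019]
    X2=p+sg*ux*.065+uz*w-[0,0,.019]
    print(sg,w,(proj(s,X)-[150,130])*6,(proj(s,X2)-[150,130])*6,(proj(t,X)-[350,150])*6)
E
```

```text
-1 -0.0095 [199.57132734 436.0976592 ] [175.9344305  484.74253882] [352.38601128 225.78091823]
-1 0.0095 [147.5747088  427.92474924] [123.25815069 476.31363284] [394.29597137 240.95411682]
1 -0.0095 [291.72950227 246.43556631] [312.21185761 204.28275259] [287.25021013 417.04109659]
1 0.0095 [242.40161927 239.22335855] [263.48117156 197.27597452] [329.56444879 432.49336772]
```

>>> jog_arm --pt "0.3 0 0.015 0 0" --pt "0.5 0 0.015 0 0" --pt "0.5 0 0.014 0 0" --pt "0.5 0 0 0 0" --pt "0.5 0 0 0 0" --pt "0.5 0 0 0 0" --pt "0.5 0 0 0 0"

```text
time_s: 5.12
tcp_pos: [0.4985, -0.4102, 0.1988]
eef_rot: [-90.0, 0.2, 158.5]
contact_force: [-0.4, 0.2, 0.3]
gripper_width: 0.0474
```

```bash
python3 - <<'E'
from h import *
from plant import r
s=cap("side","2");t=cap("top","2")
st=r.get_state();print(st["tcp_pos"],st["eef_rot"],st["contact_force"],st["gripper_width"])
crop(s,160,150,230,240,8,"pics/s2.png")
crop(t,370,170,430,240,8,"pics/t2.png")
E
```

```text
[ 0.49817926 -0.4099666   0.19805712] [-8.99844033e+01  1.21427914e-01  1.58440612e+02] [-0.00704761  0.66405478 -0.8666759 ] 0.044667635166846235
```

View pics/s2.png

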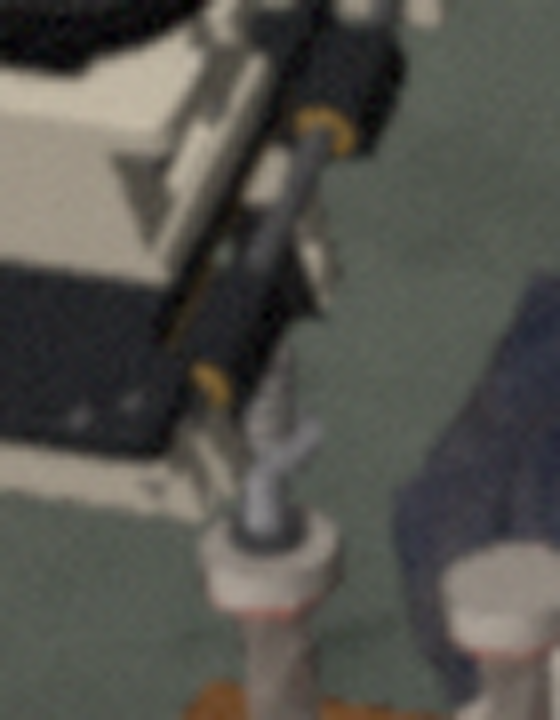

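View pics/t2.png

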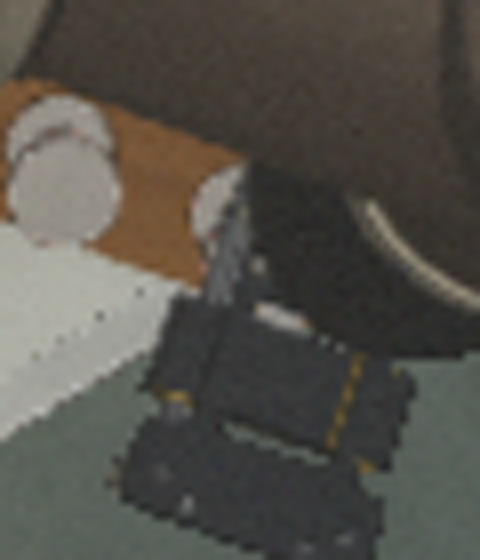

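>>> jog_arm --pt "0.6 0 0 0 0" --pt "0.65 0 0 0 0" --pt "0.7 0 0 0 0" --pt "0.75 0 0 0 0" --pt "0.8 0 0 0 0" --pt "1 0 0 0 0" --pt "1 0 0 0 0" --pt "1 0 0 0 0" --squeeze 18

```text
time_s: 5.88
tcp_pos: [0.4976, -0.4097, 0.1966]
eef_rot: [-90.0, -0.0, 158.4]
contact_force: [-0.8, 0.6, 0.5]
gripper_width: 0.0237
```

```bash
python3 - <<'E'
from h import *
from plant import r
s=cap("side","3")
st=r.get_state();print(st["tcp_pos"],st["eef_rot"],st["contact_force"],st["moment"],st["gripper_width"])
crop(s,160,150,230,240,8,"pics/s3.png")
E
```

```text
[ 0.49761721 -0.40965604  0.19657642] [-8.99995983e+01 -2.08226210e-03  1.58421718e+02] [-0.37442629  0.99420739  0.68431801] [ 0.0816399   0.01196628 -0.00671479] 0.023714460753209692
```

View pics/s3.png

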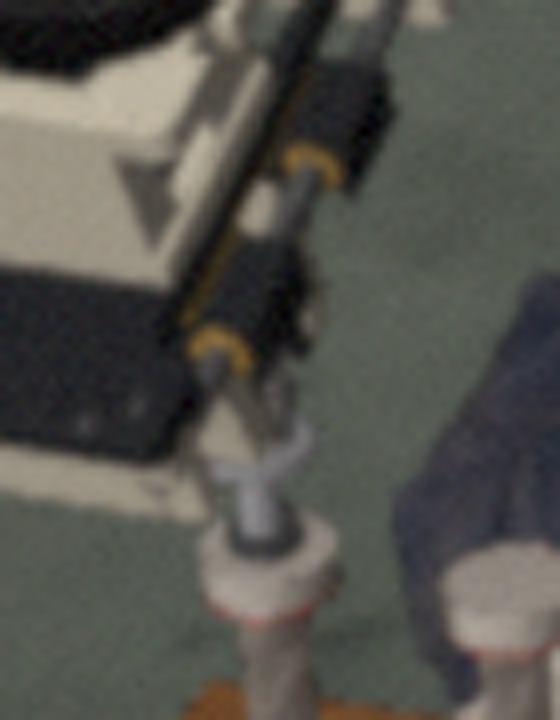

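>>> jog_arm --pt "1 0.0007 -0.0019 0 0" --pt "1 0.0014 -0.0038 0 0" --pt "1 0.0014 -0.0038 0 0" --pt "1 0.0014 -0.0038 0 0" --pt "1 0 0 0 0" --pt "1 0 0 0 0"

```text
time_s: 6.43
tcp_pos: [0.4931, -0.408, 0.2105]
eef_rot: [-90.0, 0.0, 158.4]
contact_force: [0.6, -0.8, -4.9]
gripper_width: 0.0233
```

```bash
python3 - <<'E'
from h import *
from plant import r
s=cap("side","4")
st=r.get_state();print(st["tcp_pos"],st["eef_rot"],st["contact_force"],st["moment"],st["gripper_width"])
crop(s,160,150,230,240,8,"pics/s4.png")
E
```

```text
[ 0.49311694 -0.40793849  0.21031456] [-8.99918790e+01  3.37483962e-02  1.58424203e+02] [ 1.98664556  0.24460251 -3.62111135] [-0.14229147 -0.70697347  0.05451618] 0.024002917498194862
```

View pics/s4.png

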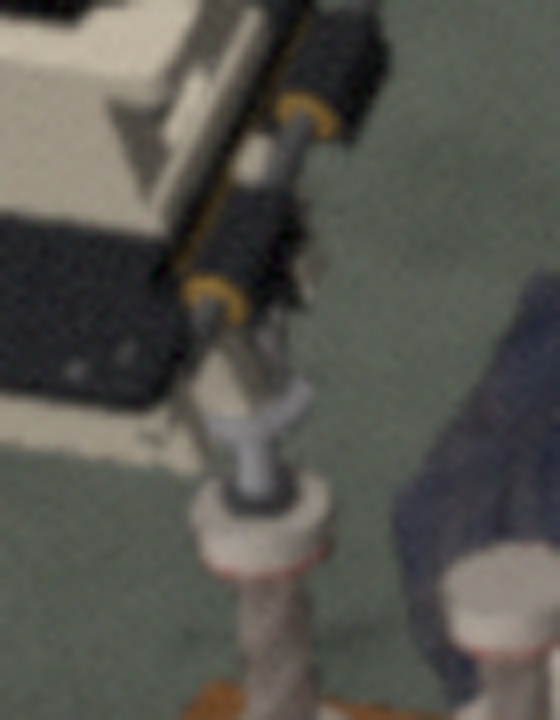

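>>> jog_arm --pt "1 0.0007 -0.0019 0 0" --pt "1 0.0014 -0.0038 0 0" --pt "1 0.0014 -0.0038 0 0" --pt "1 0.0007 -0.0019 0 0" --pt "1 0.0003 -0.0019 0 0" --pt "1 0.0 -0.0019 0 0" --pt "1 0 -0.0019 0 0" --pt "1 0.0 -0.0019 0 0" --pt "1 0.0 -0.0019 0 0" --pt "1 0 0 0 0"

```text
time_s: 7.32
tcp_pos: [0.488, -0.4059, 0.2307]
eef_rot: [-90.0, -0.1, 158.4]
contact_force: [-2.0, 1.0, -6.6]
gripper_width: 0.0211
```

```bash
python3 - <<'E'
from h import *
from plant import r
s=cap("side","5")
st=r.get_state();print(st["tcp_pos"],st["eef_rot"],st["contact_force"],st["moment"],st["gripper_width"])
crop(s,160,150,230,240,8,"pics/s5.png")
E
```

```text
[ 0.487889   -0.40579212  0.23042702] [-9.00132039e+01 -1.34483817e-01  1.58408945e+02] [-0.66580873  0.36946589 -6.79732916] [0.2554345  0.20527863 0.01117884] 0.021088019026801363
```

View pics/s5.png

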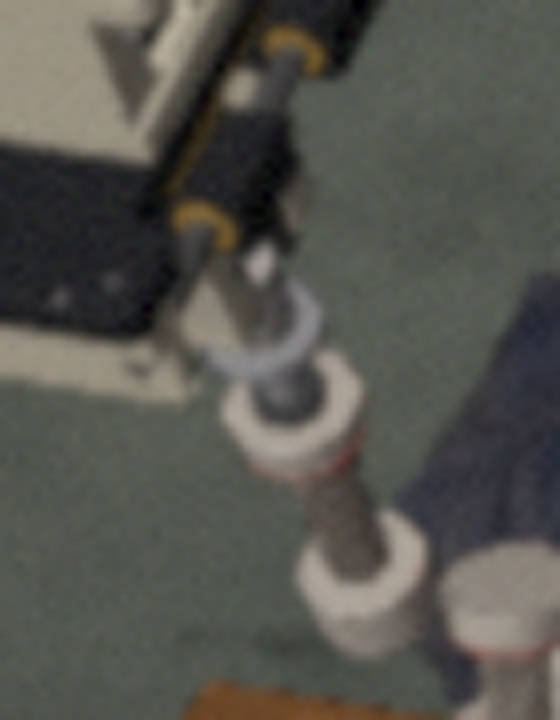

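>>> jog_arm --pt "1 0 0 0 0" --pt "1 0 0 0 0" --squeeze 25

```text
time_s: 7.53
tcp_pos: [0.4889, -0.4062, 0.2306]
eef_rot: [-90.0, -0.0, 158.4]
contact_force: [-0.4, -0.1, -6.7]
gripper_width: 0.0209
```

```bash
python3 - <<'E'
from h import *
from plant import r
s=cap("side","6");t=cap("top","6")
st=r.get_state();print(st["tcp_pos"],st["eef_rot"],st["contact_force"],st["moment"],st["gripper_width"])
crop(s,170,160,230,240,8,"pics/s6.png")
crop(t,360,150,430,230,8,"pics/t6.png")
print((proj(s,st["tcp_pos"])-[170,160])*8,(proj(t,st["tcp_pos"])-[360,150])*8)
E
```

```text
[ 0.48889421 -0.40620001  0.23068098] [-8.99989871e+01 -3.95203568e-03  1.58424347e+02] [ 1.13351571 -0.22060363 -7.14511622] [ 0.1155864  -0.0783607  -0.03938046] 0.020861639759817734
[140.80609541 157.56260229] [371.13398407 460.78779116]
```

View pics/s6.png

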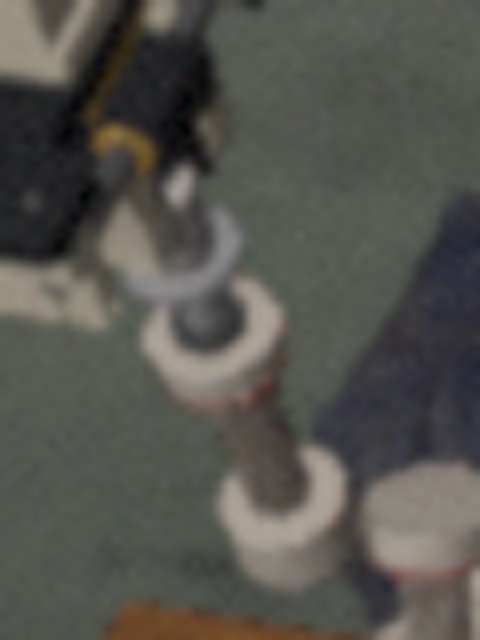

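View pics/t6.png

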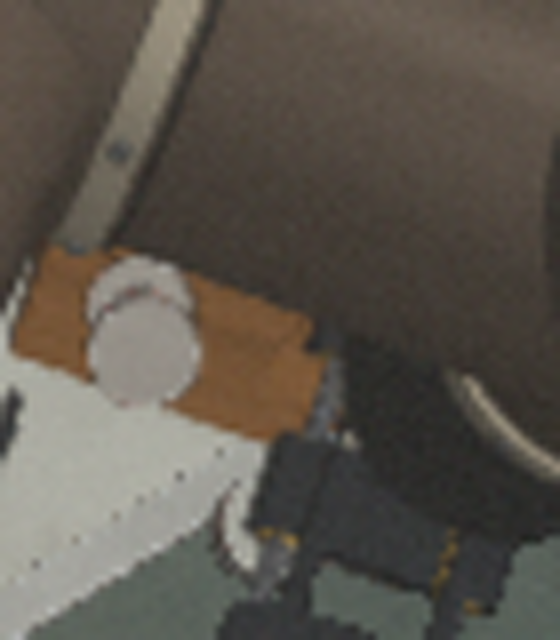

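```bash
cat > pl.py <<'E'
from h import *
def inplane(c,uv,p,yaw):
    ux=np.array([np.cos(np.radians(yaw)),np.sin(np.radians(yaw)),0])
    o,d=ray(c,uv); return o+d*((p-o)@ux)/(d@ux)
E
python3 - <<'E'
from pl import *
s=load("side6"); p=np.array([.4889,-.4062,.2306]); yaw=158.4
uz=np.array([-np.sin(np.radians(yaw)),np.cos(np.radians(yaw)),0])
f=lambda a:((a[0]+.5)/8-.5+170,(a[1]+.5)/8-.5+160)
P=[]
for n,a in (("collar",(183,258)),("nogo top",(214,318)),("go top",(285,495))):
    X=inplane(s,f(a),p,yaw); P.append(X); print(n,X.round(4),((X-p)@uz).round(4),(X-p)[2].round(4))
for i,j in ((0,1),(1,2),(0,2)):
    d=P[i]-P[j]; print(np.linalg.norm(d),np.degrees(np.arctan2(d@uz,d[2])))
E
```

```text
collar [ 0.4891 -0.4056  0.1898] -0.0006 -0.0408
nogo top [ 0.4901 -0.4032  0.1636] -0.0033 -0.067
go top [ 0.4907 -0.4017  0.0775] -0.0049 -0.1531
0.02634134327496165 5.734039264468157
0.08609370443813576 1.0630509983551248
0.11236803784142327 2.156879170337077
```

>>> jog_arm --pt "1 0 -0.004 0 0" --pt "1 0 -0.008 0 0" --pt "1 0 -0.014 0 0" --pt "1 0 -0.018 0 0" --pt "1 0 -0.018 0 0" --pt "1 0 -0.018 0 0" --pt "1 0 -0.018 0 0" --pt "1 0 -0.012 0 0" --pt "1 0 -0.006 0 0" --pt "1 0 -0.002 0 0" --pt "1 0 0 0 0" --squeeze 35

```text
time_s: 8.55
tcp_pos: [0.4889, -0.4061, 0.3491]
eef_rot: [-90.0, 0.0, 158.4]
contact_force: [0.9, 0.2, -8.1]
gripper_width: 0.0206
```

>>> jog_arm --pt "1 0.004 0 -0.0035 0" --pt "1 0.008 0 -0.007 0" --pt "1 0.012 0 -0.0105 0" --pt "1 0.016 0 -0.014 0" --pt "1 0.016 0 -0.014 0" --pt "1 0.016 0 -0.014 0" --pt "1 0.016 0 -0.014 0" --pt "1 0.016 0 -0.014 0" --pt "1 0.012 0 -0.0115 0" --pt "1 0.008 0 -0.007 0" --pt "1 0.005 0 -0.004 0" --pt "1 0 0 0 0"

```text
time_s: 9.55
tcp_pos: [0.4099, -0.2522, 0.3489]
eef_rot: [-90.0, 0.0, 158.5]
contact_force: [-0.1, 0.9, -7.4]
gripper_width: 0.0203
```

```bash
python3 - <<'E'
from h import *
from plant import r
s=cap("side","7");t=cap("top","7")
st=r.get_state();print(st["time_s"],st["tcp_pos"],st["eef_rot"],st["contact_force"],st["moment"],st["gripper_width"])
p=proj(s,st["tcp_pos"]);print(p,proj(t,st["tcp_pos"]))
crop(s,240,80,340,180,6,"pics/s7.png")
crop(t,270,150,370,250,6,"pics/t7.png")
E
```

```text
9.65 [ 0.4108852  -0.25333865  0.34885718] [-8.99855289e+01  3.12737665e-02  1.58454309e+02] [ 0.04036955 -1.25127042 -6.77856887] [-0.13701003 -0.15177309 -0.03532857] 0.020559011885946808
[249.24823045 103.02729429] [352.31644946 236.09921375]
```

View pics/s7.png

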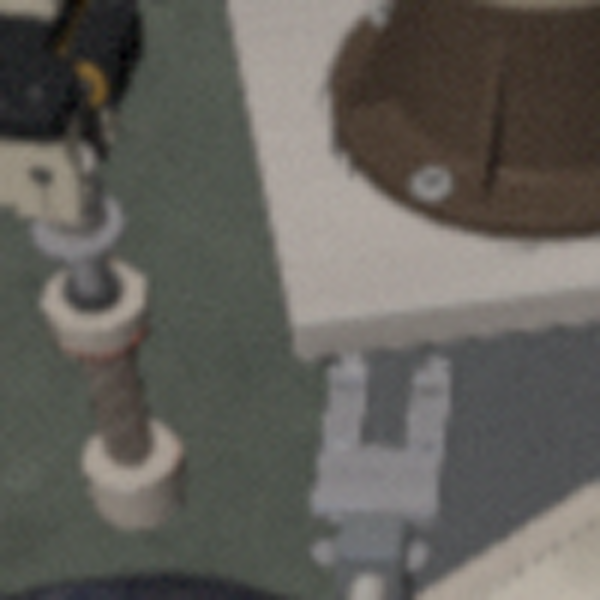

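View pics/t7.png

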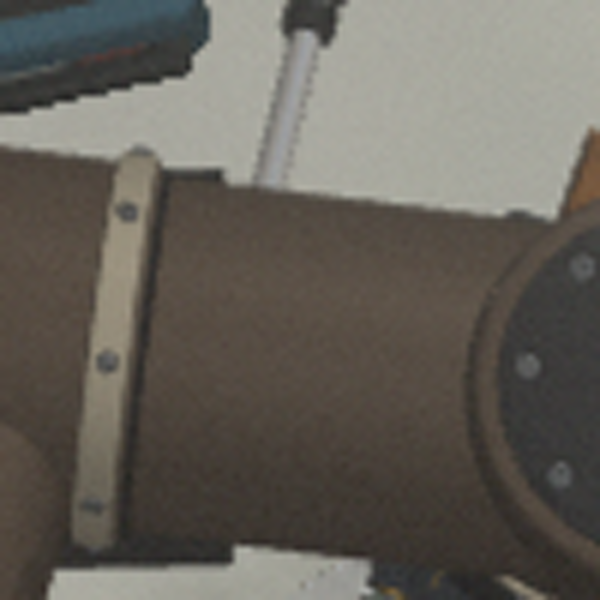

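```bash
python3 - <<'E'
from pl import *
s=load("side7"); p=np.array([0.4105,-.2528,.3489]); yaw=158.45
crop(s,240,100,275,172,8,"pics/s7b.png")
uz=np.array([-np.sin(np.radians(yaw)),np.cos(np.radians(yaw)),0])
f=lambda a:((a[0]+.5)/6-.5+240,(a[1]+.5)/6-.5+80)
P=[]
for n,a in (("collar",(78,222)),("nogo top",(95,297)),("go top",(132,455))):
    X=inplane(s,f(a),p,yaw); P.append(X); print(n,X.round(4),((X-p)@uz).round(4),(X-p)[2].round(4))
for i,j in ((0,1),(1,2),(0,2)):
    d=P[i]-P[j]; print(np.linalg.norm(d),np.degrees(np.arctan2(d@uz,d[2])))
# vertical projection check, ideal gauge
for k in (0.035,0.041,0.071,.155): print((proj(s,p-[0,0,k])-[240,80])*6)
E
```

```text
collar [ 0.4111 -0.2512  0.3122] -0.0017 -0.0367
nogo top [ 0.4118 -0.2496  0.2767] -0.0034 -0.0722
go top [ 0.4134 -0.2455  0.1946] -0.0079 -0.1543
0.03554378826110237 2.7471064189154486
0.08225911322020886 3.0895777023143003
0.11780245811332068 2.986246574146661
[ 70.20323775 215.26273759]
[ 72.39529299 228.189107  ]
[ 83.02902934 290.89537549]
[110.17701639 450.98482181]
```

View pics/s7b.png

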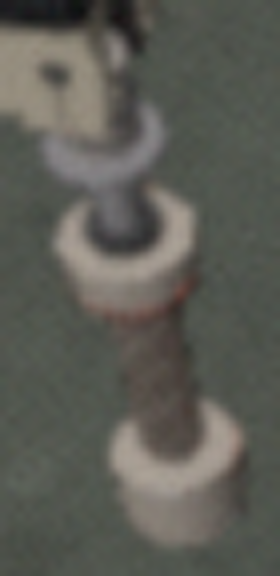

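>>> jog_arm --pt "1 0.0017 0 -0.006 0" --pt "1 0.0034 0.001 -0.012 0" --pt "1 0.0051 0.003 -0.018 0" --pt "1 0.0051 0.004 -0.018 0" --pt "1 0.0051 0.004 -0.018 0" --pt "1 0.0051 0.003 -0.018 0" --pt "1 0.0034 0.002 -0.012 0" --pt "1 0.002 0.0015 -0.0073 0" --pt "1 0 0 0 0" --pt "1 0 0 0 0" --pt "1 0 0 0 0"

```text
time_s: 10.57
tcp_pos: [0.4223, -0.1407, 0.3303]
eef_rot: [-90.0, 0.0, 158.4]
contact_force: [0.0, -0.9, -6.3]
gripper_width: 0.0205
```

```bash
python3 - <<'E'
from pl import *
from plant import r
s=cap("side","8");t=cap("top","8")
st=r.get_state();print(st["time_s"],st["tcp_pos"],st["eef_rot"],st["contact_force"],st["gripper_width"])
crop(s,280,90,340,180,8,"pics/s8.png")
crop(t,270,150,370,250,6,"pics/t8.png")
E
```

```text
10.6667 [ 0.42207663 -0.14096588  0.33032038] [-8.99636702e+01 -8.51242379e-03  1.58370809e+02] [-0.31566395 -0.68703969 -6.74241274] 0.020423796516404375
```

View pics/s8.png

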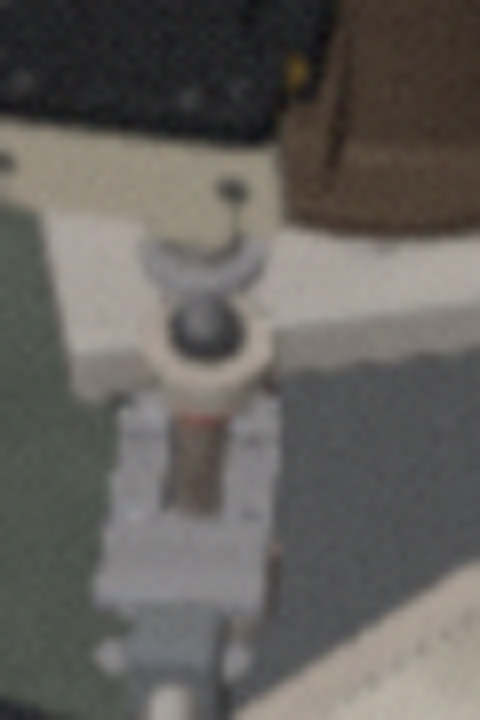

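View pics/t8.png

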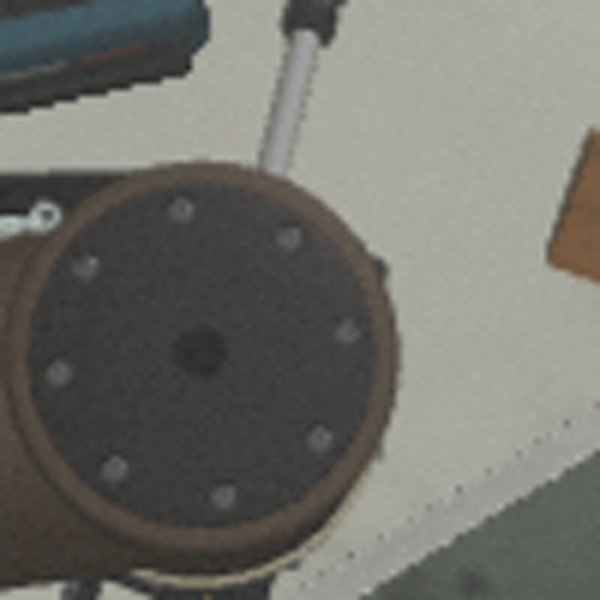

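```bash
python3 - <<'E'
from pl import *
s=load("side8");p=np.array([.4221,-.141,.3303]);yaw=158.4
f=lambda a:((a[0]+.5)/8-.5+280,(a[1]+.5)/8-.5+90)
g=lambda X:(proj(s,X)-[280,90]+.5)*8-.5
ux=np.array([np.cos(np.radians(yaw)),np.sin(np.radians(yaw)),0]);uz=np.array([-ux[1],ux[0],0])
for n,a in (("collar",(203.5,251)),("nut",(206,335)),("nogo",(207,338)),):
    X=inplane(s,f(a),p,yaw);print(n,X.round(4),(X-p)@uz,X[2]-p[2])
fd=np.array([np.cos(np.radians(-14)),np.sin(np.radians(-14)),0]);fl=np.array([-fd[1],fd[0],0])
seat=np.array([.5003,-.1573,.2795])
c=p+[0.0007,.0019,-.038]
print("collar exp",g(c)); q=seat-fd*.08;q[2]=c[2];print("on line",g(q), (c-seat)@fd,(c-seat)@fl)
for sg in (-1,1): print("rim",g(c+sg*.017*np.array([-.98*0+s["R"][0][0],s["R"][0][1],0])))
for a in (0,-.037,.0075): print(g(seat+fd*a))
print("slot end",g(seat+fd*.0075+fl*.0075),g(seat+fd*.0075-fl*.0075),"block",g(seat+fd*.0075+fl*.0215),g(seat+fd*.0075-fl*.0215))
E
```

```text
collar [ 0.4219 -0.1414  0.2905] 0.0004694185281404932 -0.03980706666981343
nut [ 0.4218 -0.1418  0.2595] 0.0008139519859449922 -0.07080478738162815
nogo [ 0.4219 -0.1415  0.2584] 0.0005664416237807228 -0.07189632625768677
collar exp [212.34696467 246.98427129]
on line [216.48987893 246.12018536] -0.07960089728630369 -0.0010895646907510955
rim [149.3627453  247.66535108]
rim [275.35681752 246.30291431]
[193.47238921 493.30660032]
[205.1007108  392.52971372]
[191.04299885 514.36091979]
slot end [220.11046358 515.48464393] [162.00108811 513.23818355] block [274.4382186 517.58491  ] [107.8577764  511.14504791]
```

```bash
python3 - <<'E'
from pl import *
s=load("side8")
crop(s,292,112,322,156,16,"pics/s8b.png")
E
```

```text
(no output)
```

View pics/s8b.png

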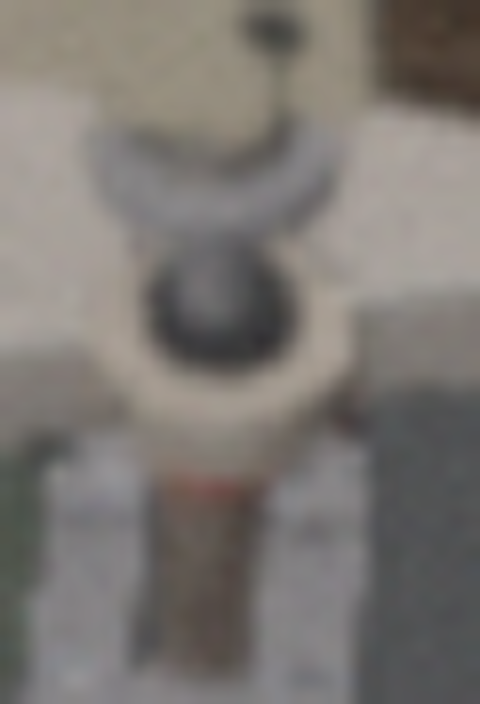

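>>> jog_arm --pt "1 -0.003 -0.0005 -0.0007 0" --pt "1 -0.006 -0.0005 -0.0013 0" --pt "1 -0.0075 -0.0005 -0.0017 0" --pt "1 -0.0075 0 -0.0017 0" --pt "1 -0.006 0 -0.0013 0" --pt "1 -0.0043 0 -0.001 0" --pt "1 0 0 0 0" --pt "1 0 0 0 0" --pt "1 0 0 0 0"

```text
time_s: 11.42
tcp_pos: [0.4566, -0.1456, 0.3316]
eef_rot: [-90.0, -0.0, 158.4]
contact_force: [0.3, 0.3, -7.1]
gripper_width: 0.0204
```

```bash
python3 - <<'E'
from pl import *
from plant import r
s=cap("side","9")
st=r.get_state();print(st["time_s"],st["tcp_pos"],st["eef_rot"],st["contact_force"],st["gripper_width"])
crop(s,290,120,325,165,16,"pics/s9.png")
p=st["tcp_pos"]
g=lambda X:(proj(s,X)-[290,120]+.5)*16-.5
fd=np.array([np.cos(np.radians(-14)),np.sin(np.radians(-14)),0]);fl=np.array([-fd[1],fd[0],0])
seat=np.array([.5003,-.1573,.2795])
a=(p-seat)@fd; print("along",a,"lat",(p-seat)@fl)
q=seat+fd*a; q[2]=p[2]-.039; print("collar mid ideal",g(q),"nut",g(q-[0,0,.024]),"nogo",g(q-[0,0,.0325]))
E
```

```text
11.4667 [ 0.45657997 -0.14566802  0.33172872] [-8.99934713e+01 -1.41330460e-02  1.58421248e+02] [-0.16700407 -0.04344337 -7.41023961] 0.020294449579302168
along -0.045235392749607806 lat 0.0007096294561283784
collar mid ideal [252.48025575 189.19514266] nut [258.30871924 320.17535509] nogo [260.31722448 365.31151207]
```

View pics/s9.png

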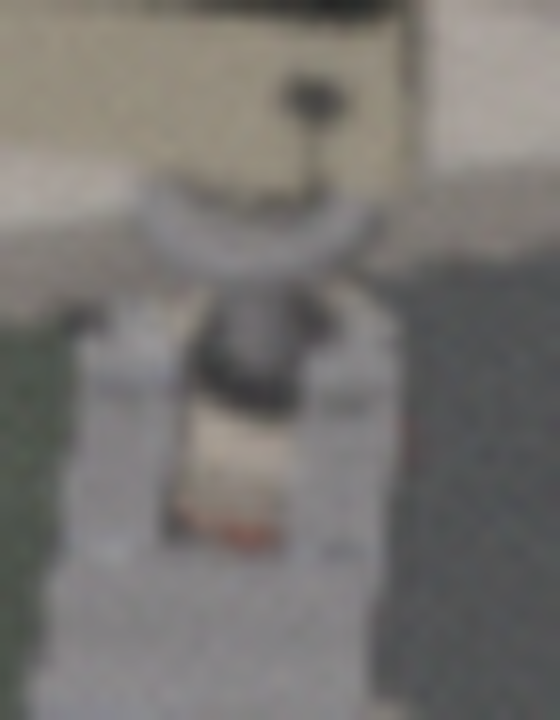

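>>> jog_arm --pt "1 -0.002 0 0.0002 0" --pt "1 -0.004 0 -0.0005 0" --pt "1 -0.004 0 -0.0005 0" --pt "1 -0.004 0 -0.0005 0" --pt "1 -0.004 0 -0.0005 0" --pt "1 -0.004 0 -0.0005 0" --pt "1 -0.002 0 -0.0003 0" --pt "1 -0.001 0 -0.0001 0" --pt "1 0 0 0 0" --pt "1 0 0 0 0"

```text
time_s: 12.3
tcp_pos: [0.481, -0.1523, 0.3317]
eef_rot: [-90.0, -0.0, 158.4]
contact_force: [-0.5, 0.8, -6.6]
gripper_width: 0.0202
```

```bash
cat > look.py <<'E'
import sys
from pl import *
from plant import r
n=sys.argv[1]
s=cap("side",n)
st=r.get_state();print(st["time_s"],st["tcp_pos"],st["eef_rot"],st["contact_force"],st["moment"],st["gripper_width"])
crop(s,290,120,325,165,16,f"pics/s{n}.png")
p=st["tcp_pos"]
g=lambda X:(proj(s,X)-[290,120]+.5)*16-.5
fd=np.array([np.cos(np.radians(-14)),np.sin(np.radians(-14)),0]);fl=np.array([-fd[1],fd[0],0])
seat=np.array([.5003,-.1573,.2795])
a=(p-seat)@fd; print("along",a,"lat",(p-seat)@fl)
q=seat+fd*a; q[2]=p[2]-.039; print("collar mid ideal",g(q),"nut",g(q-[0,0,.024]),"nogo",g(q-[0,0,.0325]))
E
python3 look.py 10
```

```text
12.35 [ 0.48096409 -0.15232023  0.33173759] [-8.99997395e+01 -8.59076699e-03  1.58421752e+02] [-0.395945    0.47645418 -7.45003833] [ 0.04756578 -0.0381993   0.02838208] 0.020129096774376427
along -0.01996626810271289 lat 0.00015406639460377165
collar mid ideal [236.66001074 324.48634696] nut [242.91033733 454.9228834 ] nogo [245.06321218 499.85070192]
```

View pics/s10.png

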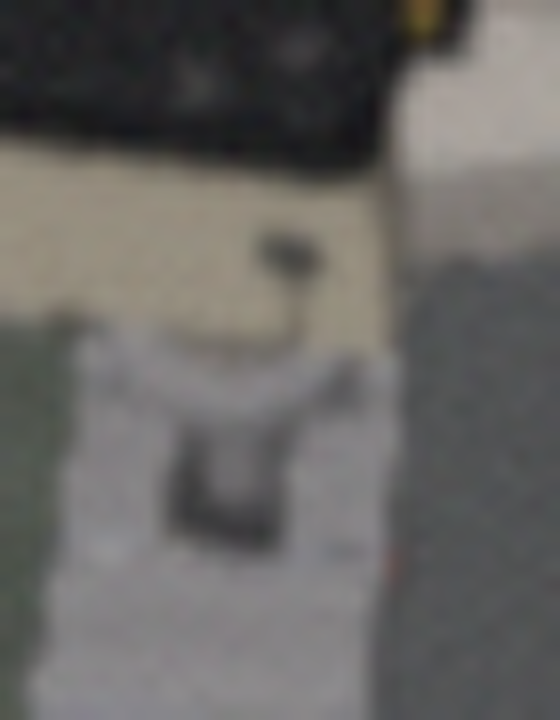

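>>> jog_arm --pt "1 -0.002 0 -0.0003 0" --pt "1 -0.003 0 -0.0004 0" --pt "1 -0.003 0 -0.0004 0" --pt "1 -0.003 0 -0.0004 0" --pt "1 -0.003 0 -0.0004 0" --pt "1 -0.003 0 -0.0004 0" --pt "1 -0.002 0 -0.0003 0" --pt "1 -0.001 0 -0.0001 0" --pt "1 0 0 0 0" --pt "1 0 0 0 0"

```text
time_s: 13.18
tcp_pos: [0.5007, -0.1572, 0.3317]
eef_rot: [-90.0, -0.0, 158.4]
contact_force: [-1.1, 0.0, -6.7]
gripper_width: 0.0201
```

```bash
python3 look.py 11
```

```text
13.2333 [ 0.50060605 -0.15718979  0.33171275] [-8.99963028e+01 -9.07536143e-03  1.58421349e+02] [-0.30789776  0.50458744 -6.454548  ] [ 0.09117611 -0.04487233 -0.01750071] 0.020052794475721582
along 0.0002702928314394354 lat 0.000180973669365989
collar mid ideal [223.59926941 436.43215584] nut [230.20581072 566.34173176] nogo [232.48050527 611.07082525]
```

View pics/s11.png

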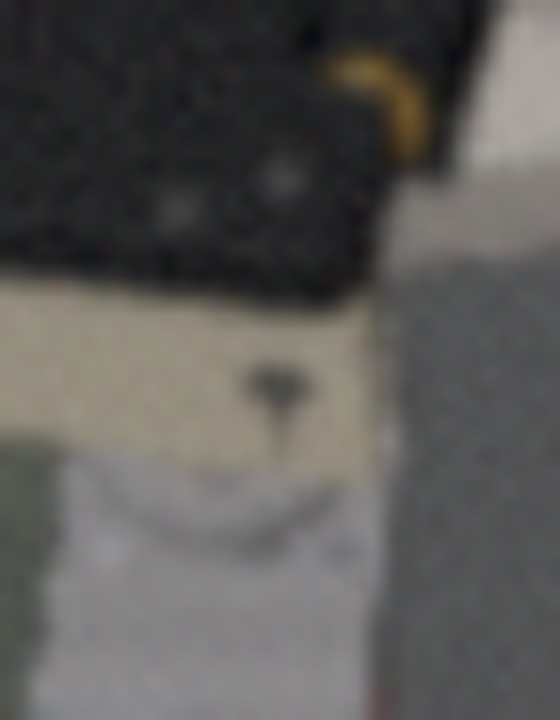

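```bash
python3 - <<'E'
from pl import *
s=load("side11")
g=lambda X:(proj(s,X)-[290,120]+.5)*16-.5
fd=np.array([np.cos(np.radians(-14)),np.sin(np.radians(-14)),0])
seat=np.array([.5003,-.1573,.2795])
for a in (-.002,0,.002):
  for z in (.2885,.2902,.292):
    print(a,z,g(np.array([*(seat+fd*(a+.017))[:2],z])))
E
```

```text
-0.002 0.2885 [215.08305441 542.93574371]
-0.002 0.2902 [214.58848471 533.62421131]
-0.002 0.292 [214.06319252 523.73425   ]
0 0.2885 [213.75112671 554.37915622]
0 0.2902 [213.2538507  545.07187912]
0 0.292 [212.72568179 535.18639439]
0.002 0.2885 [212.41546781 565.85462581]
0.002 0.2902 [211.91547225 556.55166447]
0.002 0.292 [211.38441253 546.67072048]
```

```bash
cat > avg.py <<'E'
import sys
from plant import r
import numpy as np
F=[];M=[];P=[]
for i in range(int(sys.argv[1])):
    r.capture("side"); st=r.get_state(); F.append(st["contact_force"]);M.append(st["moment"]);P.append(st["tcp_pos"])
F=np.array(F);print(st["time_s"],"F",F.mean(0).round(2),"sd",F.std(0).round(2),"M",np.mean(M,0).round(3),"P",np.mean(P,0).round(4),st["gripper_width"].round(4))
E
python3 avg.py 10
```

```text
Traceback (most recent call last):
  File "avg.py", line 7, in <module>
    F=np.array(F);print(st["time_s"],"F",F.mean(0).round(2),"sd",F.std(0).round(2),"M",np.mean(M,0).round(3),"P",np.mean(P,0).round(4),st["gripper_width"].round(4))
                                                                                                                                       ^^^^^^^^^^^^^^^^^^^^^^^^^
AttributeError: 'float' object has no attribute 'round'
```

>>> jog_arm --pt "1 0 0.0015 0 0" --pt "1 0 0.002 0 0" --pt "1 0 0.002 0 0" --pt "1 0 0.0015 0 0" --pt "1 0 0.001 0 0" --pt "1 0 0 0 0" --squeeze 20

```text
time_s: 14.23
tcp_pos: [0.5005, -0.1572, 0.3234]
eef_rot: [-90.0, -0.0, 158.4]
contact_force: [-0.4, -0.4, -7.2]
gripper_width: 0.021
```

```bash
python3 avg.py 4; python3 look.py 12
```

```text
14.4833 [ 0.50077294 -0.15718297  0.32388276] [-9.00053954e+01  1.29662641e-02  1.58423226e+02] [ 0.39072307  0.62529657 -6.93964168] [ 0.11946233 -0.06249998  0.00699589] 0.020909770099534028
along 0.0004305789084704943 lat 0.00022797045358385697
collar mid ideal [225.68113739 480.31141531] nut [232.2012459  608.46089019] nogo [234.44660204 652.59224334]Traceback (most recent call last):
  File "avg.py", line 7, in <module>
    F=np.array(F);print(st["time_s"],"F",F.mean(0).round(2),"sd",F.std(0).round(2),"M",np.mean(M,0).round(3),"P",np.mean(P,0).round(4),st["gripper_width"].round(4))
                                                                                                                                       ^^^^^^^^^^^^^^^^^^^^^^^^^
AttributeError: 'float' object has no attribute 'round'
```

View pics/s12.png

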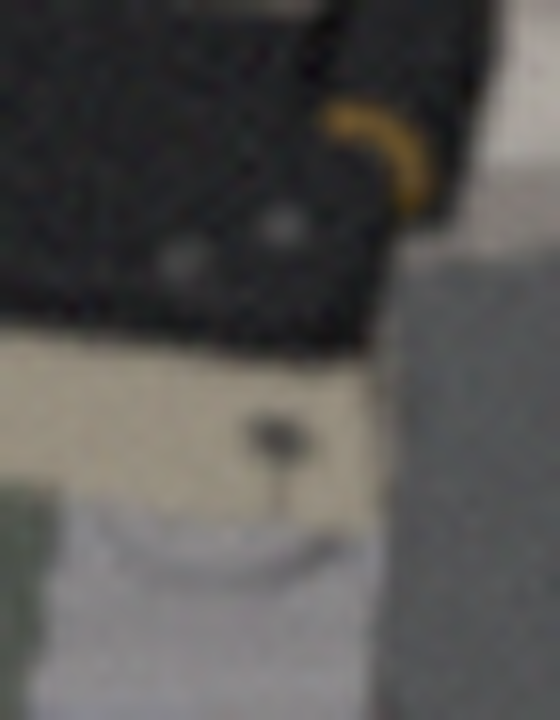

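>>> jog_arm --pt "1 0 0.0005 0 0" --pt "1 0 0.0005 0 0" --pt "1 0 0.0005 0 0" --pt "1 0 0.0005 0 0" --pt "1 0 0.0005 0 0" --pt "1 0 0.0005 0 0" --pt "1 0 0 0 0" --pt "1 0 0 0 0"

```text
time_s: 15.15
tcp_pos: [0.5006, -0.1572, 0.3208]
eef_rot: [-90.0, -0.0, 158.4]
contact_force: [-2.5, 0.5, -4.4]
gripper_width: 0.0202
```

```bash
sed -i 's/st\["gripper_width"\].round(4)/round(st["gripper_width"],4)/' avg.py; python3 avg.py 5
```

```text
15.4 F [-1.21  1.01 -4.13] sd [0.28 0.17 0.32] M [ 0.361  0.501 -0.012] P [ 0.5006 -0.1572  0.3208] 0.0209
```

```bash
python3 look.py 13; python3 - <<'E'
from pl import *
s=load("side13"); crop(s,270,130,340,200,8,"pics/s13w.png")
E
```

```text
15.45 [ 0.50066531 -0.15722255  0.32077857] [-8.99979399e+01 -1.03716924e-03  1.58420590e+02] [-2.31760648  1.42461109 -3.79465048] [0.3859811  0.54095666 0.02657688] 0.02085511925126301
along 0.0003357179082558457 lat 0.00016352597578962218
collar mid ideal [226.60116575 496.65825632] nut [233.08468966 624.12428369] nogo [235.31761827 668.02364197]
```

View pics/s13w.png

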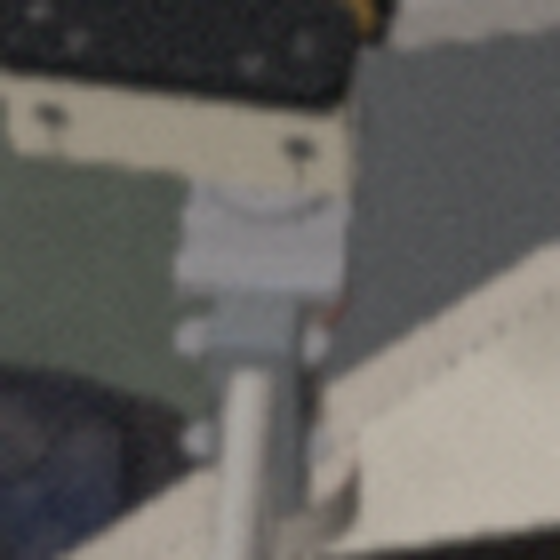

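View pics/s13.png

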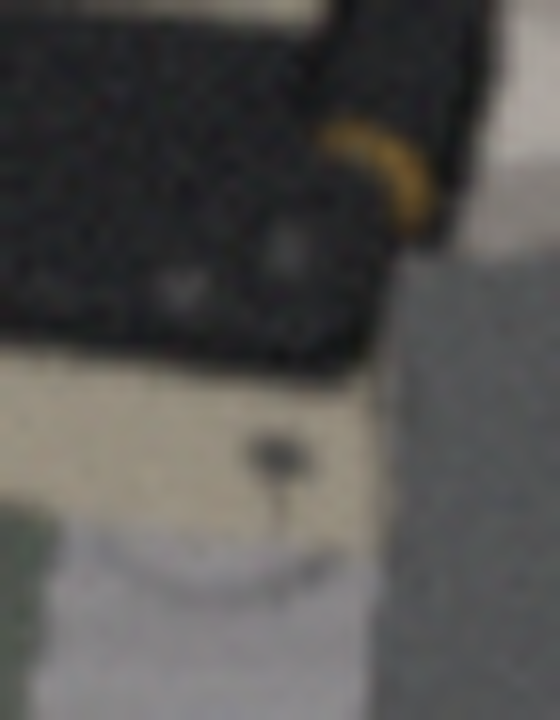

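>>> jog_arm --pt "1 0.0002 0.001 0 0" --pt "1 0.0003 0.0015 0 0" --pt "1 0.0003 0.002 0.0001 0" --pt "1 0.0003 0.002 0 0" --pt "1 0.0003 0.002 0 0" --pt "1 0.0003 0.002 0.0001 0" --pt "1 0.0003 0.002 0 0" --pt "1 0.0002 0.002 0 0" --pt "1 0.0002 0.002 0.0001 0" --pt "1 0.0002 0.002 0 0" --pt "1 0.0002 0.0015 0 0" --pt "1 0.0001 0.0008 0 0"

```text
time_s: 16.45
tcp_pos: [0.4979, -0.1564, 0.2998]
eef_rot: [-90.0, 0.0, 158.4]
contact_force: [-0.1, -0.3, -3.6]
gripper_width: 0.0206
```

```bash
python3 avg.py 5;python3 look.py 14; python3 - <<'E'
from pl import *
s=load("side14"); crop(s,270,130,340,200,8,"pics/s14w.png")
E
```

```text
16.7 F [ 0.02  0.16 -3.44] sd [0.77 0.22 0.51] M [0.161 0.066 0.022] P [ 0.498  -0.1564  0.2999] 0.0207
16.75 [ 0.4979432  -0.15642345  0.30010043] [-9.00024079e+01  1.11661569e-02  1.58422279e+02] [-0.29792305  0.95942974 -3.69151648] [0.11615733 0.10662901 0.01656071] 0.020671409996923452
along -0.0024988479432461676 lat 0.0002803538838029669
collar mid ideal [233.98917944 591.04698241] nut [240.19956582 714.1662816 ] nogo [242.33958227 756.5915527 ]
```

View pics/s14w.png

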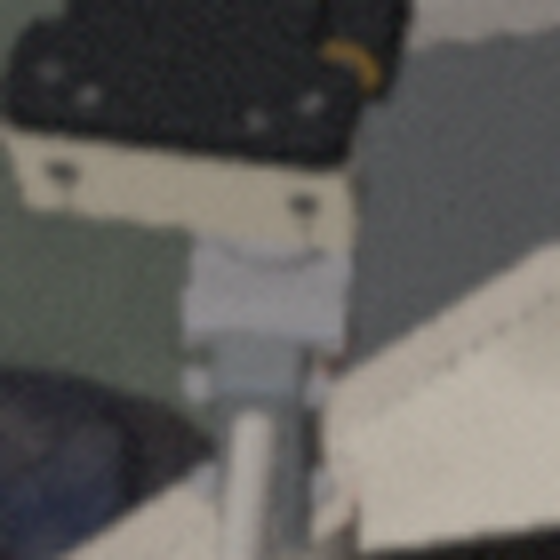

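>>> jog_arm --pt "1 0.0002 0.001 0 0" --pt "1 0.0002 0.002 0 0" --pt "1 0.0002 0.002 0.0001 0" --pt "1 0.0002 0.002 0 0" --pt "1 0.0002 0.002 0 0" --pt "1 0.0001 0.002 0 0" --pt "1 0.0001 0.002 0 0" --pt "1 0.0001 0.002 0.0001 0" --pt "1 0.0001 0.002 0 0" --pt "1 0.0001 0.002 0 0" --pt "1 0.0001 0.002 0 0" --pt "1 0 0.002 0 0" --squeeze 15

```text
time_s: 17.75
tcp_pos: [0.4964, -0.156, 0.2769]
eef_rot: [-90.0, 0.0, 158.4]
contact_force: [1.2, 0.4, -2.5]
gripper_width: 0.0208
```

>>> jog_arm --pt "1 0 0.002 0 0" --pt "1 0 0.002 0 0" --pt "1 0 0.002 0 0" --pt "1 0 0.002 0 0" --pt "1 0 0.002 0 0" --pt "1 0 0.002 0 0" --pt "1 0 0.002 0 0" --pt "1 -0.0001 0.002 0 0" --pt "1 -0.0001 0.002 0 0" --pt "1 -0.0001 0.002 0 0" --pt "1 0 0.001 0 0" --pt "1 0 0 0 0"

```text
time_s: 18.75
tcp_pos: [0.4967, -0.1561, 0.2558]
eef_rot: [-90.0, -0.0, 158.4]
contact_force: [0.8, 0.3, -2.0]
gripper_width: 0.0212
```

```bash
python3 avg.py 6;python3 look.py 15
```

```text
19.05 F [ 1.14  0.66 -1.22] sd [0.51 0.57 0.14] M [ 0.223 -0.526 -0.001] P [ 0.4966 -0.1561  0.256 ] 0.021
19.1 [ 0.49663542 -0.15611411  0.25607419] [-9.00030111e+01  1.05730362e-02  1.58424497e+02] [ 0.50169499  0.2660503  -2.26622856] [ 0.25767635 -0.48383782 -0.03058963] 0.021193960317301926
along -0.0038426206526272796 lat 0.0002641264919359096
collar mid ideal [245.99750134 805.80366414] nut [251.74896139 920.27663121] nogo [253.73283066 959.76215317]
```

>>> jog_arm --pt "1 0 0.001 0 0" --pt "1 -0.0001 0.002 0 0" --pt "1 -0.0001 0.002 0 0" --pt "1 -0.0001 0.002 0 0" --pt "1 -0.0001 0.002 0 0" --pt "1 -0.0002 0.002 0 0" --pt "1 -0.0002 0.002 0 0" --pt "1 -0.0002 0.002 0 0" --pt "1 -0.0002 0.002 0 0" --pt "1 -0.0001 0.001 0 0" --pt "1 0 0 0 0" --pt "1 0 0 0 0" --squeeze 12

```text
time_s: 20.1
tcp_pos: [0.4979, -0.1566, 0.238]
eef_rot: [-90.0, 0.0, 158.4]
contact_force: [1.7, 0.3, -0.0]
gripper_width: 0.0211
```

```bash
python3 avg.py 16;python3 look.py 16; python3 - <<'E'
from pl import *
s=load("side16"); crop(s,270,150,350,220,8,"pics/s16w.png")
E
```

```text
20.9 F [ 1.8  -0.06 -0.58] sd [0.46 0.45 0.52] M [ 0.056 -0.828  0.016] P [ 0.4979 -0.1566  0.238 ] 0.0213
20.95 [ 0.49786262 -0.15660658  0.23798841] [-8.99995972e+01  6.25459943e-03  1.58422985e+02] [ 2.24802227  0.47203229 -0.18709557] [-0.00734144 -0.94242466 -0.0098721 ] 0.021136919033675906
along -0.0025327279759712576 lat 8.31643086749622e-05
collar mid ideal [249.58399628 899.63073608] nut [ 255.18873116 1010.75423124] nogo [ 257.12268849 1049.09825688]
```

View pics/s16w.png

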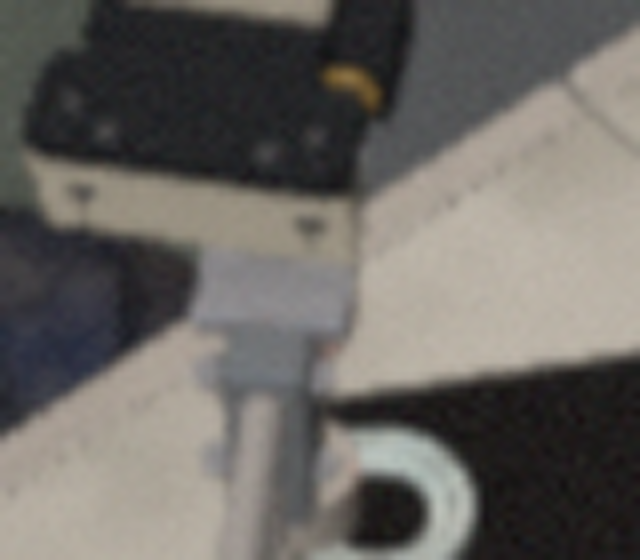

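>>> jog_arm --pt "1 -0.0002 0.0007 0 0" --pt "1 -0.0003 0.001 0 0" --pt "1 -0.0003 0.0013 0 0" --pt "1 -0.0003 0.0013 0 0" --pt "1 -0.0003 0.0013 0 0" --pt "1 -0.0002 0.001 0 0" --pt "1 -0.0002 0.0008 0 0" --pt "1 -0.0001 0.0006 0 0" --pt "1 0 0 0 0" --pt "1 0 0 0 0"

```text
time_s: 21.78
tcp_pos: [0.4992, -0.1573, 0.2298]
eef_rot: [-90.0, -0.1, 158.4]
contact_force: [-1.5, 1.9, -1.4]
gripper_width: 0.0211
```

```bash
python3 avg.py 20
```

```text
22.7833 F [-3.02  1.31 -0.74] sd [0.9  0.53 0.53] M [ 0.537  1.038 -0.009] P [ 0.4993 -0.1573  0.2299] 0.0214
```

>>> jog_arm --pt "1 0.0002 0 0 0" --pt "1 0.0002 0 0 0" --pt "1 0 0 0 0" --pt "1 0 0 0 0" --pt "1 0 0 0 0"

```text
time_s: 23.2
tcp_pos: [0.4993, -0.1572, 0.2301]
eef_rot: [-90.0, 0.0, 158.4]
contact_force: [-3.6, 0.8, -0.9]
gripper_width: 0.0212
```

```bash
python3 avg.py 16
```

```text
24.0 F [-2.49  0.5  -0.53] sd [0.48 0.4  0.51] M [ 0.229  0.829 -0.005] P [ 0.4993 -0.1572  0.23  ] 0.0213
```

>>> jog_arm --pt "1 0.0003 0 0 0" --pt "1 0.0003 0 0 0" --pt "1 0 0 0 0" --pt "1 0 0 0 0" --pt "1 0 0 0 0"

```text
time_s: 24.42
tcp_pos: [0.499, -0.157, 0.2302]
eef_rot: [-90.0, 0.0, 158.4]
contact_force: [-1.1, -0.9, -0.5]
gripper_width: 0.021
```

```bash
python3 avg.py 16;python3 look.py 17; python3 - <<'E'
from pl import *
s=load("side17"); crop(s,280,155,330,205,14,"pics/s17w.png")
E
```

```text
25.2167 F [ 0.45 -1.12 -0.13] sd [0.76 0.54 0.38] M [-0.296 -0.401  0.002] P [ 0.4989 -0.157   0.2301] 0.0212
25.2667 [ 0.49886885 -0.15691807  0.23006871] [-9.00053561e+01  2.50418683e-02  1.58428827e+02] [ 1.55339072 -1.86295249  0.42299367] [-0.36940349 -0.76910256 -0.01584977] 0.02114363988321381
along -0.001481040774885518 lat 2.4358888973706188e-05
collar mid ideal [250.84478363 942.51268716] nut [ 256.39405828 1052.1965313 ] nogo [ 258.30916071 1090.04936963]
```

View pics/s17w.png

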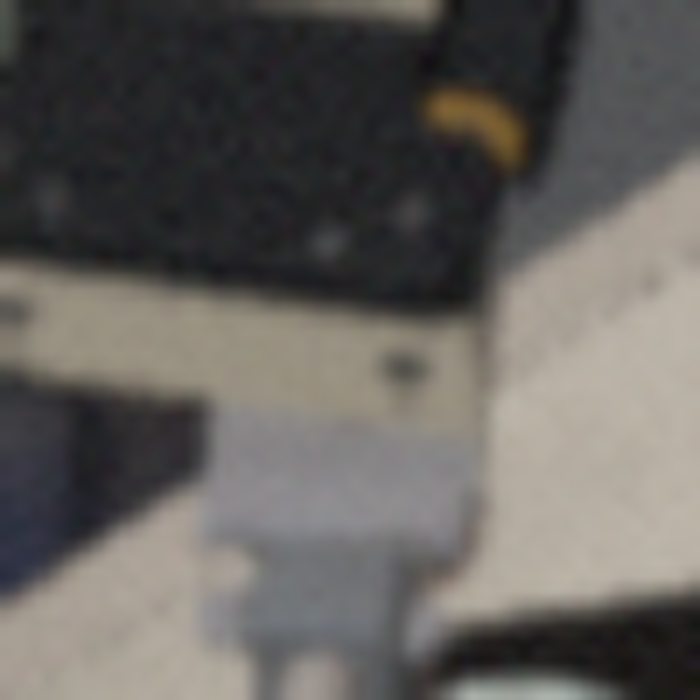

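```bash
python3 - <<'E'
from pl import *
fd=np.array([np.cos(np.radians(-14)),np.sin(np.radians(-14)),0])
for n,p,dz,o in (("side13",[.5006,-.1572,.3208],0,0),("side14",[.498,-.1564,.2999],.021,.0029),("side16",[.4979,-.1566,.238],.083,.003),("side17",[.4989,-.157,.2301],.091,.002)):
    s=load(n); p=np.array(p); seat=np.array([.5003,-.1573,.2795-dz])-fd*o
    A=proj(s,p+fd*.02-[0,0,.019]); C=proj(s,seat+fd*.017); B=proj(s,seat+fd*.0385)
    print(n,A,C,B,"tip->rear",B[1]-A[1])
    crop(s,285,130,330,210,9,f"pics/{n}c.png") if n in("side13",) else None
a=[]
for n,y0 in (("side13",135),("side14",140),("side16",160),("side17",165)):
    s=load(n); a.append(s["image"][y0:y0+40,280:330,::-1])
im=np.hstack(a); cv2.imwrite("pics/cmp.png",cv2.resize(im,None,fx=4,fy=4,interpolation=cv2.INTER_CUBIC)); print(im.shape)
E
```

```text
side13 [302.59083987 150.76073031] [303.05368445 157.2305349 ] [302.15365376 165.03065377] tip->rear 14.269923468518101
side14 [303.16043602 156.9621285 ] [303.54057944 163.13463353] [302.66612852 170.86324193] tip->rear 13.901113422371623
side16 [304.11197996 176.72400597] [304.55566291 182.19164108] [303.74059234 189.78976538] tip->rear 13.065759416086877
side17 [304.13094085 179.47493613] [304.64160552 184.86276157] [303.83259164 192.4529858 ] tip->rear 12.978049670640189
(40, 200, 3)
```

View pics/cmp.png

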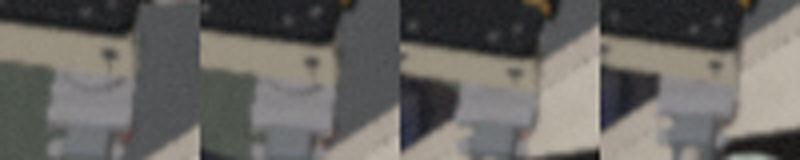

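>>> jog_arm --pt "1 0 0 0 0" --pt "1 0 0 0 0" --pt "1 0 0 0 0" --squeeze 7

```text
time_s: 25.52
tcp_pos: [0.4988, -0.1569, 0.2301]
eef_rot: [-90.0, 0.0, 158.4]
contact_force: [1.2, -1.2, 0.3]
gripper_width: 0.0212
```

>>> jog_arm --pt "1 0 0 0 0" --pt "1 0 0 0 0" --pt "1 0 0 0 0" --pt "1 0 0 0 0" --squeeze 3

```text
time_s: 25.85
tcp_pos: [0.4988, -0.1569, 0.23]
eef_rot: [-90.0, 0.0, 158.4]
contact_force: [2.1, -1.4, -0.0]
gripper_width: 0.0217
```

```bash
python3 avg.py 16;python3 look.py 18; python3 - <<'E'
from pl import *
s=load("side18"); crop(s,280,155,330,205,14,"pics/s18w.png")
E
```

```text
26.65 F [ 2.6  -0.99 -0.07] sd [0.46 0.41 0.45] M [-0.311 -1.094  0.005] P [ 0.4987 -0.1569  0.23  ] 0.0212
26.7 [ 0.49873558 -0.15691214  0.22999081] [-9.00032377e+01  8.95498238e-03  1.58423246e+02] [ 2.856776   -1.76464065  0.11089872] [-0.28705456 -1.15891674  0.06372853] 0.02171631765648588
along -0.0016117787756486832 lat -2.1261589816339006e-06
collar mid ideal [250.939351   942.16206902] nut [ 256.4860327  1051.83686292] nogo [ 258.40024743 1089.68671932]
```

View pics/s18w.png

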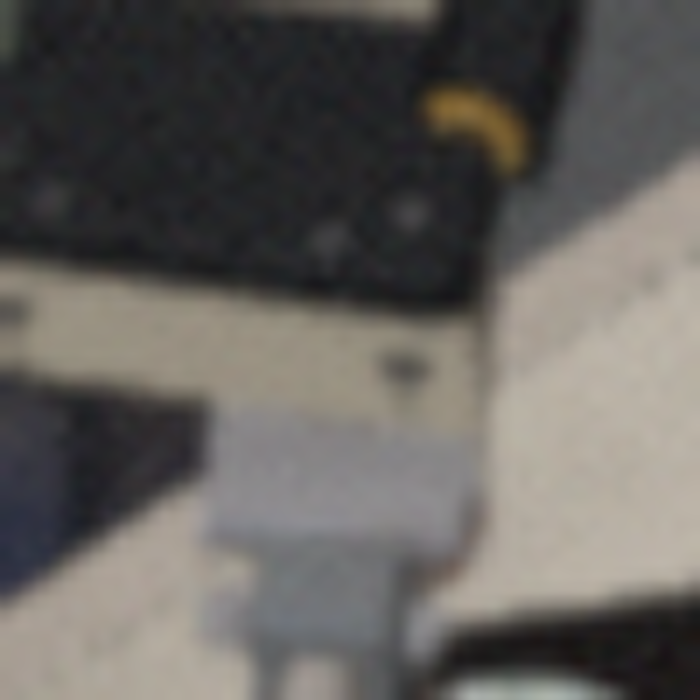

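>>> jog_arm --pt "1 -0.0002 0 0 0" --pt "1 -0.0002 0 0 0" --pt "1 0 0 0 0" --pt "1 0 0 0 0"

```text
time_s: 27.03
tcp_pos: [0.4988, -0.157, 0.2298]
eef_rot: [-90.0, -0.0, 158.4]
contact_force: [2.3, 0.1, -0.8]
gripper_width: 0.0219
```

```bash
python3 avg.py 14
```

```text
27.7333 F [ 1.39  0.32 -0.2 ] sd [0.35 0.54 0.41] M [ 0.144 -0.599 -0.014] P [ 0.4989 -0.157   0.2299] 0.0218
```

>>> jog_arm --pt "1 -0.0002 0 0 0" --pt "1 0 0 0 0" --pt "0.75 0 0 0 0" --pt "0.74 0 0 0 0" --pt "0.73 0 0 0 0" --pt "0.72 0 0 0 0" --pt "0.71 0 0 0 0" --pt "0.7 0 0 0 0" --pt "0.7 0 0 0 0" --pt "0.7 0 0 0 0"

```text
time_s: 28.57
tcp_pos: [0.4992, -0.1572, 0.23]
eef_rot: [-90.0, 0.0, 158.4]
contact_force: [0.2, 0.4, -0.5]
gripper_width: 0.0262
```

```bash
python3 avg.py 6;python3 look.py 19; python3 - <<'E'
from pl import *
s=load("side19"); crop(s,280,155,330,205,14,"pics/s19w.png")
E
```

```text
28.8667 F [ 0.3  -0.28 -0.04] sd [0.26 0.68 0.3 ] M [ 0.091 -0.074  0.01 ] P [ 0.4992 -0.1572  0.23  ] 0.0262
28.9167 [ 0.49922958 -0.15713589  0.22996902] [-9.00007990e+01  1.56870408e-03  1.58423799e+02] [-0.07448241 -0.93769568 -0.59697416] [ 0.1134882  -0.04585448 -0.01571556] 0.0260128519010002
along -0.0010783269404875994 lat -9.972502455109026e-05
collar mid ideal [250.63346891 945.17578559] nut [ 256.18771856 1054.8278887 ] nogo [ 258.10452928 1092.66960289]
```

View pics/s19w.png

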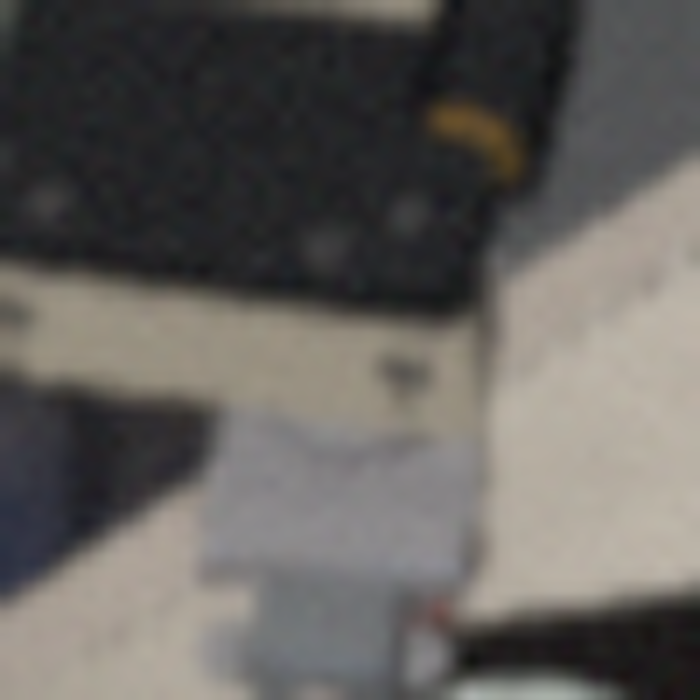

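>>> jog_arm --pt "0.65 0 0 0 0" --pt "0.6 0 0 0 0" --pt "0.5 0 0 0 0" --pt "0.4 0 0 0 0" --pt "0.3 0 0 0 0" --pt "0.3 0 0 0 0" --pt "0.3 0 0 0 0" --pt "0.3 0 0 0 0" --pt "0.3 0 0 0 0" --pt "0.3 0 0 0 0"

```text
time_s: 29.75
tcp_pos: [0.4992, -0.1571, 0.23]
eef_rot: [-90.0, -0.0, 158.4]
contact_force: [-0.4, -0.2, 0.7]
gripper_width: 0.061
```

>>> jog_arm --pt "0.3 0 -0.004 0 0" --pt "0.3 0 -0.008 0 0" --pt "0.3 0 -0.012 0 0" --pt "0.3 0 -0.015 0 0" --pt "0.3 0 -0.015 0 0" --pt "0.3 0 -0.015 0 0" --pt "0.3 0 -0.015 0 0" --pt "0.3 0 -0.015 0 0" --pt "0.3 0 -0.015 0 0" --pt "0.3 0 -0.015 0 0" --pt "0.3 0 -0.015 0 0" --pt "0.3 0 -0.006 0 0"

```text
time_s: 30.75
tcp_pos: [0.4997, -0.1574, 0.383]
eef_rot: [-90.0, 0.2, 158.4]
contact_force: [0.2, -0.0, 1.5]
gripper_width: 0.0616
```

```bash
python3 - <<'E'
from pl import *
from plant import r
s=cap("side","20")
for i in range(8): r.capture("side")
s2=cap("side","21")
print(r.get_state()["time_s"],r.get_state()["tcp_pos"],r.get_state()["contact_force"])
im=np.hstack([s["image"][150:220,270:340,::-1],s2["image"][150:220,270:340,::-1]])
cv2.imwrite("pics/s20.png",cv2.resize(im,None,fx=5,fy=5,interpolation=cv2.INTER_CUBIC))
E
```

```text
31.25 [ 0.49906935 -0.157126    0.37943523] [ 0.12759908 -0.74213064 -0.91556483]
```

View pics/s20.png

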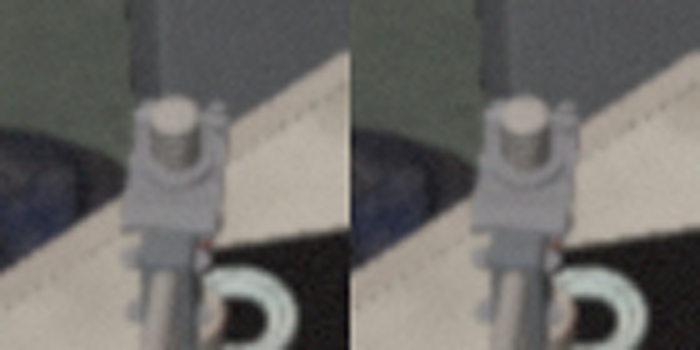

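```bash
python3 - <<'E'
from pl import *
a=load("side20");b=load("side21")
ga=cv2.cvtColor(a["image"],cv2.COLOR_RGB2GRAY)[165:205,293:318].astype(np.float32);gb=cv2.cvtColor(b["image"],cv2.COLOR_RGB2GRAY)[165:205,293:318].astype(np.float32)
print(cv2.phaseCorrelate(ga,gb,cv2.createHanningWindow((25,40),cv2.CV_32F)))
crop(b,290,165,320,200,16,"pics/s21.png")
fd=np.array([np.cos(np.radians(-14)),np.sin(np.radians(-14)),0])
g=lambda X:(proj(b,X)-[290,165]+.5)*16-.5
for d,o in ((.095,.0015),(.1,.001)):
    q=np.array([.5003,-.1573,.2795-d])-fd*o
    print("collar top",g(q+[0,0,.005]),"knob top",g(q+[0,0,.033]),"rear",g(q+fd*.0385), "collar front",g(q+fd*.017))
E
```

```text
((0.44256358611804636, 0.045657005602929956), 1.0434140496253967)
collar top [251.22509789 229.70822309] knob top [244.49038214  96.586187  ] rear [229.55090447 467.86374821] collar front [242.44718906 346.48541563]
collar top [252.1062926  255.57505518] knob top [245.41736235 123.55251338] rear [230.5322967  493.36808624] collar front [243.3670767  372.09265139]
```

View pics/s21.png

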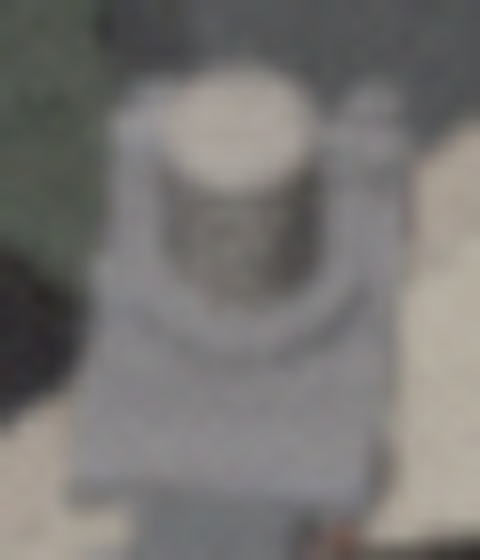

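>>> jog_arm --pt "0.3 0 -0.004 0 0" --pt "0.3 0 -0.008 0 0" --pt "0.3 0 -0.008 0 0" --pt "0.3 0 -0.004 0 0" --pt "0.3 0 0 0 0" --pt "0.3 0 0 0 0" --pt "0.3 0 0 0 0" --pt "0.3 0 0 0 0" --pt "0.3 0 0 0 0" --pt "0.3 0 0 0 0" --pt "0.3 0 0 0 0" --pt "0.3 0 0 0 0"

```text
time_s: 32.25
tcp_pos: [0.4992, -0.1572, 0.4039]
eef_rot: [-90.0, -0.0, 158.4]
contact_force: [-0.9, -0.7, 1.2]
gripper_width: 0.0614
```

```bash
python3 - <<'E'
from pl import *
from plant import r
def G(c): return cv2.cvtColor(c["image"],cv2.COLOR_RGB2GRAY)[165:205,293:318].astype(np.float32)
w=cv2.createHanningWindow((25,40),cv2.CV_32F)
c0=cap("side","22"); g0=G(c0); o=[]
for i in range(8):
    c=r.capture("side"); o.append(np.round(cv2.phaseCorrelate(g0,G(c),w)[0],2))
print(o, "vs earlier",cv2.phaseCorrelate(G(load("side20")),g0,w),cv2.phaseCorrelate(G(load("side21")),g0,w))
crop(c0,270,150,340,220,8,"pics/s22.png"); print(r.get_state()["time_s"])
E
```

```text
[array([0.45, 0.07]), array([ 0.4 , -0.19]), array([ 0.53, -0.56]), array([ 0.37, -0.82]), array([ 0.79, -0.76]), array([ 0.49, -0.87]), array([ 0.64, -1.3 ]), array([ 0.54, -1.21])] vs earlier ((0.06918373482268336, 0.7830714746281338), 0.35304182147979735) ((0.40455695012039605, 1.1699338748821972), 0.2976959924697876)
32.7
```

View pics/s22.png

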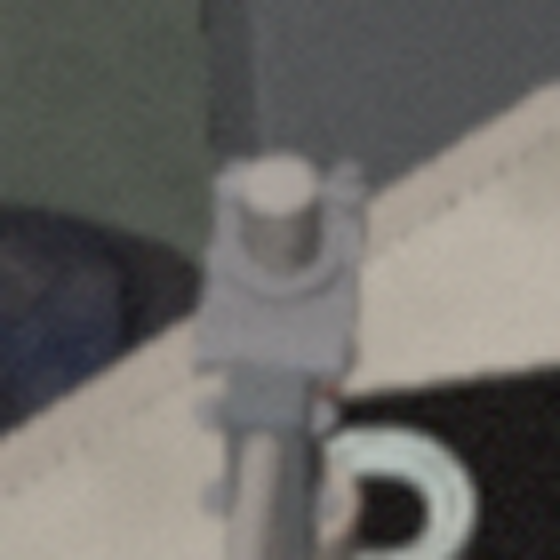

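>>> jog_arm --pt "0.3 0 0 0 0" --pt "0.3 0 0 0 0" --pt "0.3 0 0 0 0" --pt "0.3 0 0 0 0" --pt "0.3 0 0 0 0" --pt "0.3 0 0 0 0" --pt "0.3 0 0 0 0" --pt "0.3 0 0 0 0" --pt "0.3 0 0 0 0" --pt "0.3 0 0 0 0" --pt "0.3 0 0 0 0" --pt "0.3 0 0 0 0"

```text
time_s: 33.7
tcp_pos: [0.4992, -0.1571, 0.4039]
eef_rot: [-90.0, -0.0, 158.4]
contact_force: [1.1, 0.2, 0.2]
gripper_width: 0.0612
```

>>> jog_arm --pt "0.3 0 0 0 0" --pt "0.3 0 0 0 0" --pt "0.3 0 0 0 0" --pt "0.3 0 0 0 0" --pt "0.3 0 0 0 0" --pt "0.3 0 0 0 0" --pt "0.3 0 0 0 0" --pt "0.3 0 0 0 0" --pt "0.3 0 0 0 0" --pt "0.3 0 0 0 0" --pt "0.3 0 0 0 0" --pt "0.3 0 0 0 0"

```text
time_s: 34.7
tcp_pos: [0.4992, -0.1571, 0.404]
eef_rot: [-90.0, -0.0, 158.4]
contact_force: [0.0, 0.3, -1.0]
gripper_width: 0.0614
```

>>> jog_arm --pt "0.3 0 0 0 0" --pt "0.3 0 0 0 0" --pt "0.3 0 0 0 0" --pt "0.3 0 0 0 0" --pt "0.3 0 0 0 0" --pt "0.3 0 0 0 0" --pt "0.3 0 0 0 0" --pt "0.3 0 0 0 0" --pt "0.3 0 0 0 0" --pt "0.3 0 0 0 0" --pt "0.3 0 0 0 0" --pt "0.3 0 0 0 0"

```text
time_s: 35.7
tcp_pos: [0.4992, -0.1571, 0.404]
eef_rot: [-90.0, 0.0, 158.4]
contact_force: [0.6, 0.3, -0.7]
gripper_width: 0.0615
```

```bash
cat > track.py <<'E'
from pl import *
from plant import r
T=load("side22")["image"][162:200,294:318]
for i in range(18):
    t0=r.get_state()["time_s"];c=r.capture("side")["image"]
    R=cv2.matchTemplate(c[152:210,284:328],T,cv2.TM_CCOEFF_NORMED); _,v,_,(x,y)=cv2.minMaxLoc(R)
    def sub(a,b,d): return (a-d)/(2*(a-2*b+d))
    print(round(t0,2),round(v,3),round(x+sub(R[y,x-1],R[y,x],R[y,x+1])-10,2),round(y+sub(R[y-1,x],R[y,x],R[y+1,x])-10,2))
E
python3 track.py
```

```text
35.7 0.996 0.02 -0.03
35.75 0.996 0.02 -0.03
35.8 0.996 0.02 -0.03
35.85 0.996 0.02 -0.03
35.9 0.996 0.02 -0.03
35.95 0.996 0.01 -0.04
36.0 0.996 0.01 -0.03
36.05 0.996 0.02 -0.04
36.1 0.996 0.01 -0.04
36.15 0.996 0.02 -0.04
36.2 0.996 0.02 -0.03
36.25 0.996 0.01 -0.04
36.3 0.996 0.02 -0.04
36.35 0.996 0.02 -0.04
36.4 0.996 0.03 -0.04
36.45 0.996 0.01 -0.04
36.5 0.996 0.02 -0.04
36.55 0.996 0.02 -0.04
```

At rest to within a few hundredths of a pixel, so I'm handing in.

```bash
python3 -c "
from plant import r
print(r.close_job())"
```

```text
the job is handed in; nothing more can be done
None
```

The gauge hangs in the balancer fork, let go at about 28 s, with the arm sunk and at rest. I handed the job in at 36.6 s; it reports no verdict.

**What I did**
- I gripped the knob with the jaws along the lean and drew the gauge out along the bore. It came out of the rack and straightened in the pads.
- I carried it at a collar height of about 0.29–0.31 m and guided the neck into the slot using the side camera.
- I lowered it to the seat and followed the fork's arc down for about 91 mm at roughly 24 mm/s. I stopped when the wrist force in z, at first about −6.9 N, was near zero, then eased the squeeze and opened.

**Last checks**
- **Seated:** after I withdrew, the side view showed the collar in its place in the fork.
- **Sinking:** the fork image fits a sink of about 98 mm, roughly 0.33 rad.
- **At rest:** tracking the fork and knob for 0.9 s showed movement of 0.02 px or less. The robot was clear above and touched nothing.

**What was less certain or disagreed**
- **Tilt while carried:** one reading gave about 3°, a later one about 0°. The final reading was within about 0.03 rad, near the limit of what the picture resolves.
- **Drop at release:** the arm sank about 6–7 mm further when I opened the fingers. I estimate its peak speed at about 0.17 rad/s, below the 0.3 limit, but I did not measure it.
- **Motion check:** an earlier phase-correlation check suggested about 1 px of movement, but its match quality was poor. Template matching did not confirm it.
- **Bystanders:** I did not measure the plain gauge, rings and tin at the end. No move went near them.

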